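# Draw the furnace flap down with the hook rod

## Robot

A 7-joint arm with a two-finger parallel gripper is mounted at the origin on the work surface. World frame = base frame: x ahead of the robot, y to its left, z up, the work surface at z = 0. Lengths are in m, angles in degrees, forces in N, time in s.
With the tool pointing down it reaches from about 0.425 to 0.875 m from the base axis. Payload 4.7 kg.
Tool frame: the origin (TCP) lies on the centre line of the jaws, within the pads' length; the fingertips stand env.nose_length ahead of it and the grasp point (between the pads) lies 8 mm behind it (env.nose_length is the distance from the TCP to the fingertips, in m); y points along the fingers, z is the direction in which the jaws open and shut, and the axes are right-handed (so a half turn about y gives the same grasp; the last joint's range is limited). The gripper opens to 87 mm and grips with 3 to 60 N. Pads are 19 mm wide; open, the fingers measure 117 mm over their backs; the gripper's body (75 mm by 190 mm) begins 51 mm behind the grasp point.
Start: joints at [-71.557, 18.392, -4.016, 83.108, 1.295, 78.541, -3.26], TCP at [0.197, 0.619, 0.234] pointing down, gripper open.
Joint ranges: [-163.93, 163.93], [-17.29, 119.83], [-79.2, 71.16], [3.27, 140.29], [-89.18, 269.18], [5.43, 117.66], [-154.24, 154.24]. Speed limits (degrees/s): [147.25, 147.25, 180, 180, 180, 180, 180].

## Interface

Orientations are given as [roll, pitch, yaw] about the fixed x, y, z axes, in that order (R = Rz(yaw) Ry(pitch) Rx(roll)).
In Python, from cell import env, read_camera, camera_info, job, models gives the robot as it stands.
- The arm moves only by the tool move_arm, never from a script. Its argument "moves" is a list of rows, each a list of 6 numbers: the shift along the tool's x, y, z in mm, then the turn, a rotation vector about the tool's x, y, z in degrees. In form: [[x, y, z, ax, ay, az], ...]. A call has 1 to 20 rows; each row is the pose to reach, as a shift and turn from the pose commanded when the call began, along the tool's axes at that moment; what a row does not reach only later rows make up. A row lasts 1/12 s, in which the tool goes at most 41.7 mm and 7.16 degrees, less where a joint would pass 70% of its speed; a pose out of reach is approached as far as the arm can. A call with a gripper value outside its range is refused whole. "claw" is the finger opening in mm, from 0 to 87, set as the call begins (left out, the last holds). The fingers move at their own pace and stop on an object; "newtons" is the grip in N (left out, the last holds). Time passes only in rows, so rows that repeat a pose let the fingers close. It gives the time, the measured TCP pose, the force and the opening at its end, in the units of the state.
- env.get_obs(): the state, without advancing time (a new reading comes with each control period).
- read_camera(name): name is "scene" or "top"; returns (picture, depth): 420x560x3 uint8, red, green, blue; 420x560 float32, m along the optical axis (not along the pixel's ray), 0 where there is no reading.
- camera_info(name): a dict with "fx", "fy", "cx", "cy" (pixels), "R" (3x3) and "t" (3): a world point X has camera coordinates R X + t. Camera axes: x right, y down, z forward; pixel columns grow to the right and rows downward; lengths in m; the calibration is good to about 2 mm. A picture is of the moment at which its call begins. camera_info takes no time and is no camera call.
- job.sign_off(): hands the job in, once; it reports no verdict.
Trained networks look in the newest picture that a camera, given by its name, has taken for a name from the list of things; names that differ only in an ending like _2 or _b are one class to them, and where a whole thing is asked for, a point or a joint stands for the part that bears it (a point fixed in the world has none). Each returns a list of dicts, best first, with "score" (0 to 1); they miss things now and then, are a little off and sometimes report something else, mostly with a low value. They report only what shows in the picture. A call takes as long as a camera call.
- models.spot_in(target, camera): "point" ([x, y, z] in m, in world coordinates, good to about 4 mm: the middle of the surface that is visible of it).
- models.cut_out(target, camera): "mask" (420x560 bool, what is visible of it).
The state is a dict: "time_s": time; "qpos": joint angles; "joint_velocities": joint speeds; "effort": joint torques, N m; "tool_pos": TCP position; "tool_rot": TCP orientation; "force": force on the tool from outside, world axes, zero at the start; "wrist_torque": the same for the moment, N m; "grip_width": finger opening in m.
Only numpy, scipy, OpenCV 4.12 (cv2) and the standard library are available. Lean on these libraries where they do the work, as an engineer would, in place of code of your own. Each camera call takes 0.05 s, during which the arm holds its last target.

## Task

The bench furnace is too hot to touch: take the telescopic hook rod from its rest, catch its hook in the pull ring high on the flap door and draw the door gently down until it is fully open. Then unhook the rod and lay it back in its rest; touch the furnace with nothing but the rod, do not jab or strain it, and leave the other things on the bench alone.

Things in the scene. Friction and masses are not known exactly. Their poses are not given: they have to be found in the camera images.
- furnace: grey bench furnace, fixed, 250 mm wide (y), 295 deep (x), 340 high; origin under its middle, front towards its -x. Control panel and, above it, the closed door's outer face lie in its plane x = -162.5 mm. The door is the plain aluminium flap 236 wide, 205 high. Hands off; at most 25 N on it through the rod
- door (a joint): flap door, rad: 0 closed, upright; 1.571 fully open, level, at its stop, outer face down, 115 mm above the bench. Hinge line: along the furnace's y through its point (-162.5, 0, 115) mm, in the plane of the outer face. Stiff hinge: takes some 6 N at the ring, square to the door, at first, ever less as it leans out; past about 1 rad it may sink slowly by itself
- pull_ring: steel ring hanging from a bracket on the door's outer face, swings freely: outside diameter 49 mm, bar 5, opening 39. Origin on its pivot, in the ring's own bar at its top, 165 mm above the hinge line, 13 mm out from the outer face; ring centre 22 mm along its own -z from there. Its x is the ring's axis, its y the pivot axis, parallel to the hinge
- rod: telescopic hook rod, 270 g. Origin mid-handle, x to the hook end. Black handle 120 mm long, 18 wide (y), 24 high (z). A 12 mm tube stands out 102 in front, 50 behind; then a 6 mm inner rod, bent square down (-z) into a hook reaching 21 below the axis. The hook's centre line lies 185 to 265 ahead of the origin, as the inner rod is drawn out: not measured. Clamp slips above 45 N
- rest: fixed grey rest for the rod: base plate 190 x 60 x 12 mm with two notched uprights 8 mm thick at 75 mm either side of its middle along its x, flared at the top, tops 90 mm high; origin under the middle of its base. The rod lies in the notches with hook hanging down, tube axis 70 mm above the bench, and may slide lengthwise about 10 mm
- cradle (a point): point in the rest, 70 mm above the middle of its base, where the middle of the rod's handle belongs
- bottle: bystander: glass bottle with blue cap, 70 mm diameter, 150 mm high, origin under its middle
- tip_box: bystander: blue box with clear lid, 85 x 125 x 67 mm, origin under its middle
- crucible: bystander: white lidded crucible, 56 mm diameter, 62 mm high, origin under its middle

How it is judged:
By the outcome, as a careful person would: the job done as asked, in the order asked, and still so for the second after the job is handed in, with the robot touching nothing.
It also fails if it takes over 67 s, if anything falls off the work surface, if the arm or the gripper's body presses on something with over 40 N, if the wrist force passes 120 N, or if a joint passes its speed limit or range.

## Working session

There is one attempt and no reset: what is moved stays moved. The work goes in short steps, Python scripts to look and compute and a tool call to move; the robot and the scene stay as the last step left them, time stands still between calls to the robot, and variables do not carry over. Pictures are saved under pics/ and viewed, and the job is handed in when it is done.

Besides the shell and the picture viewer there is one more tool, called by a JSON object that holds its "api" and its "payload", one argument or row to a line. move_arm: Moves the arm, as the interface text tells. Its arguments: {"type":"object","properties":{"moves":{"type":"array","items":{"type":"array","items":{"type":"number"}}},"claw":{"type":"number"},"newtons":{"type":"number"}},"required":["moves"]}

```bash
ls; mkdir -p pics
python3 - <<'E'
from cell import env, read_camera, camera_info, job, models
import cv2,numpy as np
np.set_printoptions(precision=4,suppress=True)
print(env.get_obs(), env.nose_length)
for c in ["scene","top"]:
    p,d=read_camera(c); cv2.imwrite(f"pics/{c}0.png",p[:,:,::-1]); np.savez(f"/tmp/{c}0.npz",p=p,d=d)
    print(c,camera_info(c))
    for t in ["furnace","pull_ring","rod","rest","bottle","tip_box","crucible"]:
        try:
            r=models.spot_in(t,c); print(t,[(np.array(x["point"]).round(4).tolist(),round(x["score"],2)) for x in r[:2]])
        except Exception as e: print(t,e)
E
```

```text
pics
{'time_s': 0.0, 'qpos': array([-71.5567,  18.4378,  -4.0165,  83.1746,   1.2963,  78.5395,
        -3.2592]), 'joint_velocities': array([-0.1312,  0.037 , -0.0034,  0.0091, -0.0388,  0.0384,  0.0003]), 'effort': array([  0.0001, -49.1285,  -0.4038, -31.2526,  -0.064 ,   0.0435,
         0.0002]), 'tool_pos': array([0.1968, 0.6189, 0.2325]), 'tool_rot': array([-90.1065,  -0.0067, -17.6316]), 'force': array([-0.8656, -1.0418,  0.0333]), 'wrist_torque': array([ 0.0554, -0.0309, -0.0054]), 'grip_width': 0.08684151462733171} 0.011
scene {'fx': 534.3514437621358, 'fy': 534.3514437621358, 'cx': 275.7272193687491, 'cy': 211.34161010850008, 'R': array([[ 0.4105,  0.9118,  0.0126],
       [ 0.7686, -0.3385, -0.5429],
       [-0.4907,  0.2326, -0.8397]]), 't': array([-0.254 , -0.2747,  2.075 ])}
furnace [([0.5873, 0.3734, 0.3263], 0.85)]
pull_ring []
rod [([0.5406, -0.3241, 0.0782], 0.65)]
rest [([0.5069, -0.3334, 0.0083], 0.92)]
bottle [([0.7849, -0.0116, 0.0988], 0.91)]
tip_box [([0.3056, 0.2878, 0.0649], 0.58)]
crucible [([0.7444, -0.195, 0.053], 0.83)]
top {'fx': 448.13616596180935, 'fy': 448.13616596180935, 'cx': 280.22400636488476, 'cy': 215.18999752940067, 'R': array([[ 0.1427, -0.9898, -0.0029],
       [-0.9674, -0.1388, -0.2119],
       [ 0.2093,  0.0331, -0.9773]]), 't': array([-0.0259,  0.5558,  1.1501])}
furnace [([0.51, 0.387, 0.3385], 0.57), ([0.753, -0.0016, 0.1037], 0.22)]
pull_ring [([0.5378, 0.2526, 0.2481], 0.54), ([0.7305, -0.1911, 0.0539], 0.53)]
rod [([0.5211, -0.3219, 0.0805], 0.83)]
rest [([0.5035, -0.3161, 0.0102], 0.72)]
bottle [([0.7535, -0.0013, 0.1065], 0.78)]
tip_box [([0.2869, 0.3055, 0.0656], 0.69)]
crucible [([0.7336, -0.19, 0.0527], 0.9), ([0.5358, 0.2522, 0.2455], 0.39)]
```

View pics/scene0.png

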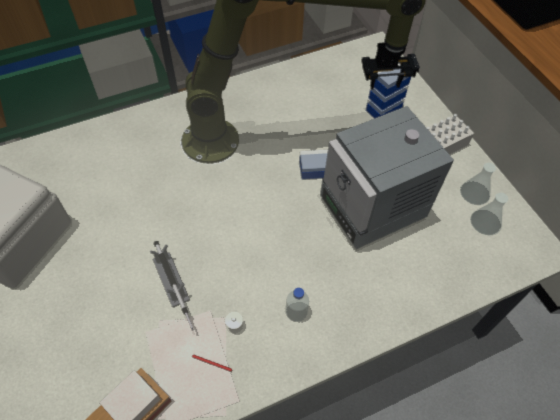

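View pics/top0.png

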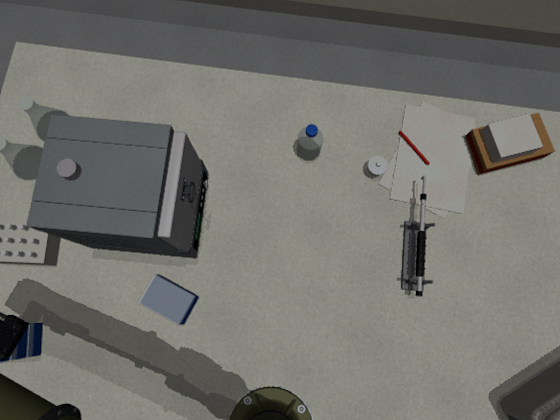

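```bash
cat > h.py <<'E'
import numpy as np,cv2
from cell import env, read_camera, camera_info, job, models
np.set_printoptions(precision=4,suppress=True)
def cloud(c,d):
    i=camera_info(c); v,u=np.indices(d.shape)
    X=np.stack([(u-i["cx"])/i["fx"]*d,(v-i["cy"])/i["fy"]*d,d],-1)
    return (X-i["t"])@i["R"]
def proj(c,X):
    i=camera_info(c); Y=np.atleast_2d(X)@i["R"].T+i["t"]
    return np.c_[Y[:,0]/Y[:,2]*i["fx"]+i["cx"],Y[:,1]/Y[:,2]*i["fy"]+i["cy"]]
E
python3 - <<'E'
from h import *
for c in ["scene","top"]:
    z=np.load(f"/tmp/{c}0.npz");p,d=z["p"],z["d"];P=cloud(c,d)
    # furnace top
    m=(abs(P[...,2]-.34)<.006)&(P[...,0]>.3)&(P[...,0]<.75)&(P[...,1]>.2)&(P[...,1]<.65)&(d>0)
    k,l,s,_=cv2.connectedComponentsWithStats(m.astype(np.uint8)); j=1+s[1:,4].argmax(); Q=P[l==j]
    print(c,len(Q),Q[:,2].mean(),cv2.minAreaRect((Q[:,:2]*1000).astype(np.float32)))
    crops={"scene":((300,95,460,245),(130,220,250,340)),"top":((150,110,220,270),(380,160,450,310))}[c]
    for n,(a,b,e,f) in enumerate(crops):
        cv2.imwrite(f"pics/{c}_c{n}.png",cv2.resize(p[b:f,a:e,::-1],None,fx=4,fy=4,interpolation=cv2.INTER_CUBIC)[:600])
    print("table z",np.median(P[...,2][(P[...,0]>.3)&(P[...,0]<.7)&(P[...,1]>-.2)&(P[...,1]<.1)]))
    # rod points
    m=(P[...,2]>.055)&(P[...,2]<.1)&(P[...,0]>.35)&(P[...,0]<.85)&(P[...,1]>-.42)&(P[...,1]<-.25)&(d>0)
    Q=P[m]; 
    print("rod",len(Q)); 
    for x0 in np.arange(.36,.76,.02):
        q=Q[(Q[:,0]>=x0)&(Q[:,0]<x0+.02)]
        if len(q): print(round(x0,2),len(q),q[:,1].min(),np.median(q[:,1]),q[:,1].max(),np.median(q[:,2]),q[:,2].max(),q[:,0].max())
E
```

```text
scene 5184 0.3399519145501935 ((529.4951782226562, 430.46734619140625), (256.06622314453125, 270.1380310058594), 2.100458860397339)
table z 0.00013981932804749722
rod 566
0.38 11 -0.33851177777782515 -0.33145159420824744 -0.3225727183574162 0.07639000558492215 0.083040375409688 0.3993804321614809
0.4 26 -0.33774535139325423 -0.32945727917734 -0.3217370016471323 0.07425600369850144 0.083515109748984 0.4193266863955082
0.42 84 -0.35817148467871507 -0.33001978745201466 -0.30058497115338373 0.07495208533610724 0.09613714546281762 0.43842797338751804
0.44 28 -0.3373621915553897 -0.3292306134447832 -0.3194914655586903 0.0814237693559259 0.08800778872122286 0.4598157659569102
0.46 30 -0.3366170481450835 -0.32775383618337955 -0.31887825414133003 0.08245076701299632 0.086560788062853 0.47947013914570824
0.48 33 -0.33623720122490713 -0.3272617545111807 -0.31854017077886737 0.08298224940576904 0.0902645118837475 0.4996011335408905
0.5 33 -0.3358980403939653 -0.32663292919839293 -0.31752254680453146 0.0817127120480808 0.0906521123742211 0.5198404777884654
0.52 36 -0.3347755312254844 -0.325515745
[... 2875 characters left out ...]
4725 0.07431278166897565 0.07803087766157972 0.6196846007340586
0.62 31 -0.32805723536368286 -0.3207825981870463 -0.3154323336856679 0.07366479854082436 0.07934540653033624 0.6391897580446639
0.64 49 -0.3295755068001286 -0.3191707300895178 -0.31301369273927127 0.07401768175525426 0.0791176882295077 0.6598946644114319
0.66 19 -0.327093723082226 -0.32039706935311885 -0.31466863276422047 0.07169840735738402 0.07760118573628863 0.6797919996452428
0.68 13 -0.3217878384428063 -0.3192069714837653 -0.31699287694907824 0.07207085436142933 0.07453876884147696 0.697201578387677
0.7 18 -0.3222564777439557 -0.31853695898814416 -0.3148011802519089 0.07072348834861542 0.07621148879390374 0.7163803228360628
```

Run:
```python
import cv2,numpy as np
a=[cv2.imread(f"pics/{n}.png") for n in ["scene_c0","top_c0"]]
b=[cv2.imread(f"pics/{n}.png") for n in ["scene_c1","top_c1"]]
for n,l in (("A",a),("B",b)):
    H=max(i.shape[0] for i in l); l=[cv2.copyMakeBorder(i,0,H-i.shape[0],0,0,0) for i in l]
    o=np.hstack(l); 
    if o.shape[1]>800:
        o=cv2.resize(o,None,fx=800/o.shape[1],fy=800/o.shape[1],interpolation=cv2.INTER_AREA)
    cv2.imwrite(f"pics/{n}.png",o)
```

```text
(no output)
```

View pics/A.png

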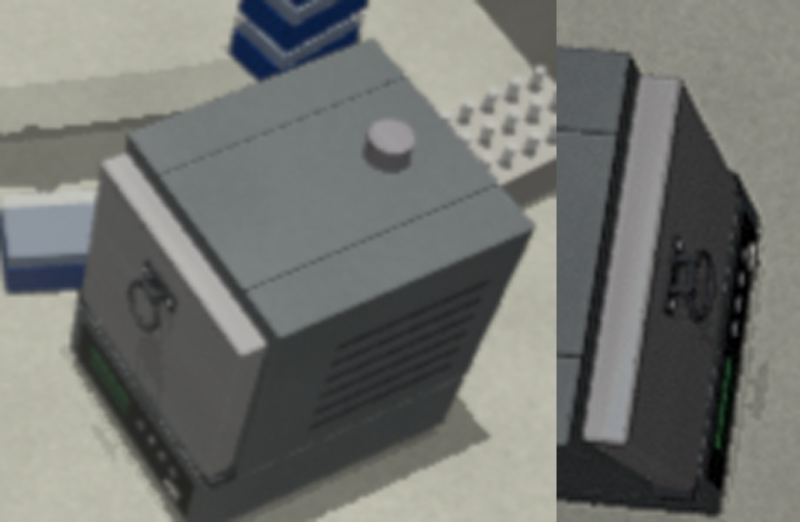

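View pics/B.png

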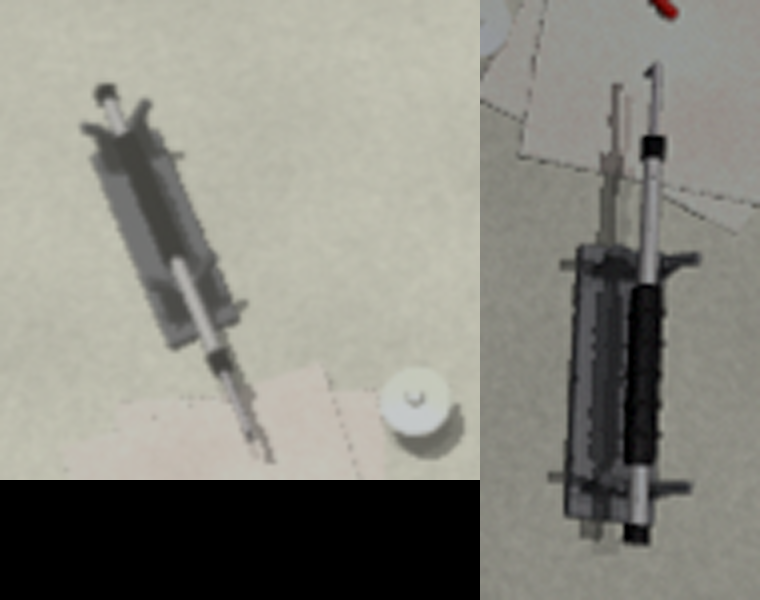

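```bash
cat >> h.py <<'E'
def ray(c,u,v,z):
    i=camera_info(c); C=-i["R"].T@i["t"]; r=i["R"].T@np.array([(u-i["cx"])/i["fx"],(v-i["cy"])/i["fy"],1.])
    return C+r*(z-C[2])/r[2]
E
python3 - <<'E'
from h import *
for c in ["scene","top"]:
    z=np.load(f"/tmp/{c}0.npz");p,d=z["p"],z["d"];P=cloud(c,d)
    m=(P[...,2]>.14)&(P[...,2]<.31)&(P[...,0]>.38)&(P[...,0]<.68)&(P[...,1]>.22)&(P[...,1]<.32)&(d>0)
    Q=P[m]
    best=None;rng=np.random.default_rng(0)
    for _ in range(500):
        a=Q[rng.choice(len(Q),3,False)]; n=np.cross(a[1]-a[0],a[2]-a[0]); 
        if np.linalg.norm(n)<1e-5: continue
        n/=np.linalg.norm(n)
        if abs(n[1])<.9: continue
        k=abs((Q-a[0])@n)<.003
        if best is None or k.sum()>best.sum(): best=k
    q=Q[best];c0=q.mean(0);n=np.linalg.svd(q-c0)[2][2]; n*=-np.sign(n[1])
    print(c,len(q),"face c",c0,"n",n,"yaw of furnace x(-n)",np.degrees(np.arctan2(-n[1],-n[0])), "x range",q[:,0].min(),q[:,0].max(),q[:,2].min(),q[:,2].max())
    # ring points: out of face
    dd=(Q-c0)@n; r=Q[(dd>.006)&(dd<.04)&(abs(Q[:,0]-.53)<.05)&(Q[:,2]>.2)]
    print("ring pts",len(r),r.min(0) if len(r) else 0,r.max(0) if len(r) else 0, r.mean(0) if len(r) else 0)
    # furnace side edges from top
    m=(abs(P[...,2]-.34)<.004)&(P[...,0]>.3)&(P[...,0]<.75)&(P[...,1]>.2)&(P[...,1]<.65)&(d>0)
    T=P[m]; e=np.array([-n[1],n[0]]); e/=np.linalg.norm(e); s=T[:,:2]@e; f=T[:,:2]@(n[:2]/np.linalg.norm(n[:2]))
    print("lat",np.percentile(s,[.3,99.7]),"fwd",np.percentile(f,[.3,99.7]),"e",e,"face f",c0@n)
t="top"
X=lambda u,v,z:ray(t,380+(u-480)/4-.4,160+v/4-.4,z)
for nm,u,v,z in [("handle front",646,285,.081),("handle rear",641,465,.081),("tail",636,545,.07),("tube end",653,160,.073),("collar",653,135,.073),("hook top",657,63,.072)]:
    print(nm,X(u,v,z))
S=lambda u,v,z:ray("scene",130+u/4-.4,220+v/4-.4,z)
for nm,u,v,z in [("handle front",180,258,.079),("handle rear",130,138,.079),("tail",105,87,.073),("hooktip?",270,460,.07),("hook tip low",270,460,.049)]:
    print(nm,S(u,v,z))
for n,(u,v) in {"restTL":(573,247),"TR":(660,250),"BR":(652,525),"BL":(566,517)}.items(): print(n,X(u,v,.012))
E
```

```text
scene 1387 face c [0.5429 0.2698 0.2283] n [ 0.0468 -0.9989  0.0002] yaw of furnace x(-n) 92.68225020729122 x range 0.41859607428283396 0.6558507132217485 0.14023351036099943 0.30998716072808774
ring pts 71 [0.5152 0.2488 0.2374] [0.5612 0.2645 0.2972] [0.5392 0.2544 0.2672]
lat [0.424  0.6736] fwd [-0.5375 -0.273 ] e [0.9989 0.0468] face f -0.24410126051736197
top 1575 face c [0.529  0.2698 0.234 ] n [ 0.0455 -0.999  -0.002 ] yaw of furnace x(-n) 92.61035688458894 x range 0.41767463108591346 0.6530983151430786 0.14051040679694762 0.3099439928401023
ring pts 124 [0.5124 0.2497 0.235 ] [0.5591 0.264  0.2894] [0.5361 0.2553 0.2662]
lat [0.4226 0.6701] fwd [-0.5389 -0.2756] e [0.999  0.0455] face f -0.2458570870244163
handle front [ 0.5601 -0.3197  0.081 ]
handle rear [ 0.4422 -0.3256  0.081 ]
tail [ 0.392  -0.3296  0.07  ]
tube end [ 0.6478 -0.3201  0.073 ]
collar [ 0.6651 -0.3188  0.073 ]
hook top [ 0.7164 -0.3179  0.072 ]
handle front [ 0.5653 -0.3208  0.079 ]
handle rear [ 0.4488 -0.324   0.079 ]
tail [ 0.3919 -0.3282  0.073 ]
hooktip? [ 0.7433 -0.3118  0.07  ]
hook tip low [ 0.7352 -0.3114  0.049 ]
restTL [ 0.5953 -0.287   0.012 ]
TR [ 0.6018 -0.3473  0.012 ]
BR [ 0.4114 -0.3562  0.012 ]
BL [ 0.4084 -0.2982  0.012 ]
```

{"api": "move_arm", "payload": {
  "moves": [
    [0,-200,0,0,0,0],
    [0,-200,0,0,0,0],
    [0,-200,0,0,0,0],
    [0,-200,0,0,0,0],
    [0,-200,0,0,0,0],
    [130,-200,-80,0,14,0],
    [430,-200,-410,0,90,0],
    [430,-200,-410,0,90,0],
    [430,-200,-410,0,90,0],
    [430,-200,-410,0,90,0],
    [430,-200,-410,0,90,0],
    [430,-200,-410,0,90,0],
    [430,-200,-410,0,90,0],
    [430,-200,-410,0,90,0],
    [430,-200,-410,0,90,0],
    [430,-200,-410,0,90,0],
    [430,-200,-410,0,90,0],
    [430,-200,-410,0,90,0],
    [430,-200,-410,0,90,0]
  ],
  "claw": 60
}}

```text
time_s: 2.38
tool_pos: [0.4775, 0.1067, 0.4341]
tool_rot: [-90.0, 0.1, -107.8]
force: [0.6, 0.6, 0.0]
grip_width: 0.0597
```

Run:
```python
from h import *
for c in ["scene","top"]:
    z=np.load(f"/tmp/{c}0.npz");p,d=z["p"],z["d"];P=cloud(c,d)
    m=(P[...,2]>.064)&(P[...,2]<.1)&(P[...,0]>.38)&(P[...,0]<.73)&(abs(P[...,1]+.325)<.011+.0)&(d>0)
    Q=P[m]; x,y=Q[:,0],Q[:,1]
    A=np.polyfit(x,y,1); 
    for _ in range(5):
        k=abs(y-np.polyval(A,x))<.009; A=np.polyfit(x[k],y[k],1)
    print(c,"yaw",np.degrees(np.arctan(A[0])),"y at .503",np.polyval(A,.503),"xmax",x.max(),"xmin",x.min())
```

```text
scene yaw 1.7583223275749897 y at .503 -0.326517468414366 xmax 0.7174994511944716 xmin 0.391600643135554
top yaw 1.3936161343031392 y at .503 -0.32374254149577214 xmax 0.7163803228360628 xmin 0.39194473473555336
```

{"api": "move_arm", "payload": {
  "moves": [
    [402,200,156,0,70,0],
    [402,200,156,0,70,0],
    [402,200,156,0,70,0],
    [402,200,156,0,70,0],
    [402,200,156,0,70,0],
    [402,200,156,0,70,0],
    [402,200,156,0,70,0],
    [402,200,156,0,70,0],
    [402,200,156,0,70,0],
    [402,200,156,0,70,0],
    [402,200,156,0,70,0],
    [402,200,156,0,70,0],
    [402,200,156,0,70,0],
    [402,200,156,0,70,0]
  ]
}}

```text
time_s: 3.55
tool_pos: [0.5033, -0.3221, 0.233]
tool_rot: [-90.0, -0.1, -177.8]
force: [0.6, 0.8, -0.0]
grip_width: 0.06
```

Run:
```python
from h import *
print(env.get_obs()["tool_pos"],env.get_obs()["tool_rot"],env.get_obs()["qpos"])
p,d=read_camera("scene"); cv2.imwrite("pics/s1.png",cv2.resize(p[180:380,80:300,::-1],None,fx=3,fy=3))
```

```text
[ 0.5033 -0.3221  0.233 ] [ -90.0108   -0.0878 -177.7694] [-11.7783  15.9238  50.5266  92.4934 -12.4747  77.5927 -47.3876]
```

View pics/s1.png

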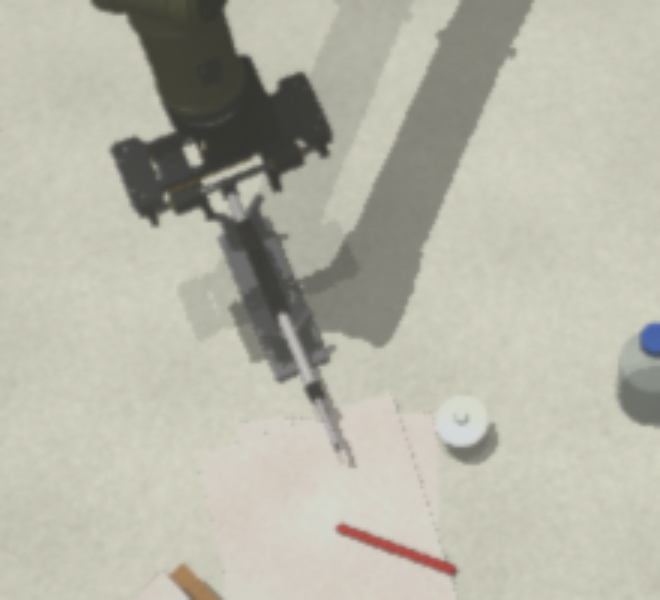

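{"api": "move_arm", "payload": {
  "moves": [
    [0,40,2,0,0,0],
    [0,80,2,0,0,0],
    [0,115,2,0,0,0],
    [0,140,2,0,0,0],
    [0,155,2,0,0,0],
    [0,165,2,0,0,0],
    [0,171,2,0,0,0],
    [0,171,2,0,0,0]
  ]
}}

```text
time_s: 4.27
tool_pos: [0.5047, -0.3221, 0.0625]
tool_rot: [-90.0, 0.0, -177.5]
force: [-0.3, -0.7, 0.2]
grip_width: 0.0603
```

{"api": "move_arm", "payload": {
  "moves": [
    [0,0,0,0,0,0],
    [0,0,0,0,0,0],
    [0,0,0,0,0,0],
    [0,0,0,0,0,0],
    [0,0,0,0,0,0],
    [0,0,0,0,0,0],
    [0,0,0,0,0,0],
    [0,0,0,0,0,0]
  ],
  "claw": 0,
  "newtons": 15
}}

```text
time_s: 4.93
tool_pos: [0.5041, -0.3239, 0.0627]
tool_rot: [-90.0, 0.0, -177.7]
force: [0.4, -1.8, 0.4]
grip_width: 0.018
```

{"api": "move_arm", "payload": {
  "moves": [
    [0,0,0,0,0,0],
    [0,0,0,0,0,0],
    [0,-5,0,0,0,0],
    [0,-15,0,0,0,0],
    [0,-35,0,0,0,0],
    [0,-65,0,0,0,0],
    [0,-100,0,0,0,0],
    [0,-140,0,0,0,0],
    [0,-175,0,0,0,0],
    [0,-200,0,0,0,0],
    [0,-205,0,0,0,0],
    [0,-205,0,0,0,0]
  ],
  "newtons": 45
}}

```text
time_s: 5.93
tool_pos: [0.5046, -0.324, 0.2697]
tool_rot: [-89.9, 0.2, -177.6]
force: [1.0, -0.0, -2.7]
grip_width: 0.0173
```

Run:
```python
from h import *
print(env.get_obs()["tool_pos"],env.get_obs()["tool_rot"],env.get_obs()["qpos"])
p,d=read_camera("scene"); a=cv2.resize(p[180:380,80:280,::-1],None,fx=2,fy=2,interpolation=cv2.INTER_CUBIC)
p,d=read_camera("top"); b=cv2.resize(p[130:330,340:540,::-1],None,fx=2,fy=2,interpolation=cv2.INTER_CUBIC)
cv2.imwrite("pics/s2.png",np.hstack([a,b]))
```

```text
[ 0.5046 -0.324   0.2697] [ -89.941     0.2067 -177.6345] [-12.1782  14.8625  51.2556  89.3125 -11.7687  81.2429 -47.7356]
```

View pics/s2.png

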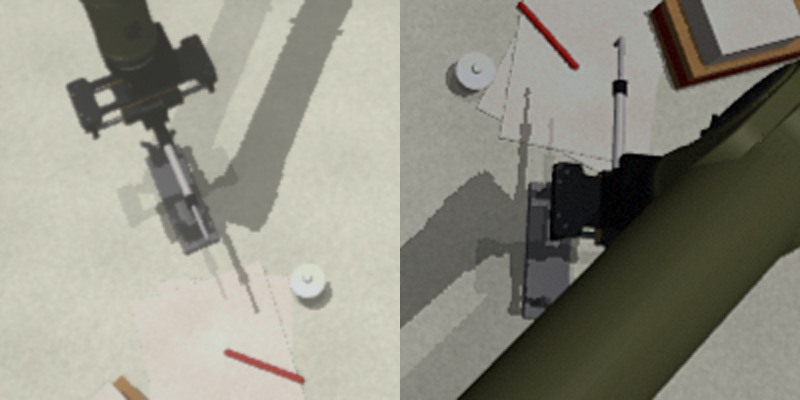

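{"api": "move_arm", "payload": {
  "moves": [
    [-3,0,-16,0,-5,0],
    [-9,1,-48,0,-12,0],
    [-15,2,-84,0,-19,0],
    [-21,3,-120,0,-26,0],
    [-27,4,-155,0,-33,0],
    [-34,5,-190,0,-40,0],
    [-40,6,-225,0,-47,0],
    [-46,7,-255,0,-54,0],
    [-50,8,-280,0,-61,0],
    [-53,9,-298,0,-68,0],
    [-55,10,-310,0,-75,0],
    [-57,11,-318,0,-82,0],
    [-57,11,-322,0,-88,0],
    [-57,11,-322,0,-90,0],
    [-57,11,-322,0,-90,0],
    [-57,11,-322,0,-90,0]
  ]
}}

```text
time_s: 7.37
tool_pos: [0.5466, 0.0005, 0.2545]
tool_rot: [-90.2, -0.0, -87.7]
force: [-0.3, 0.1, -1.4]
grip_width: 0.0173
```

```bash
cat > look.py <<'E'
import sys
from h import *
n=sys.argv[1]
o=env.get_obs(); print(o["time_s"],o["tool_pos"],o["tool_rot"],o["qpos"],o["force"],o["grip_width"])
p,d=read_camera("scene"); np.savez(f"/tmp/scene_{n}.npz",p=p,d=d)
a=cv2.resize(p[130:250,300:420,::-1],None,fx=4,fy=4,interpolation=cv2.INTER_CUBIC)
p,d=read_camera("top"); np.savez(f"/tmp/top_{n}.npz",p=p,d=d)
b=cv2.resize(p[130:250,170:245,::-1],None,fx=4,fy=4,interpolation=cv2.INTER_CUBIC)
cv2.imwrite(f"pics/{n}.png",np.hstack([a,b]))
E
python3 look.py s3
```

```text
7.3667 [0.5466 0.0005 0.2545] [-90.2025  -0.0399 -87.7098] [-32.1935   5.3415  31.5298  97.1009  -2.8009  78.5575   2.0812] [-0.3278  0.1174 -1.3834] 0.017338644013907098
```

View pics/s3.png

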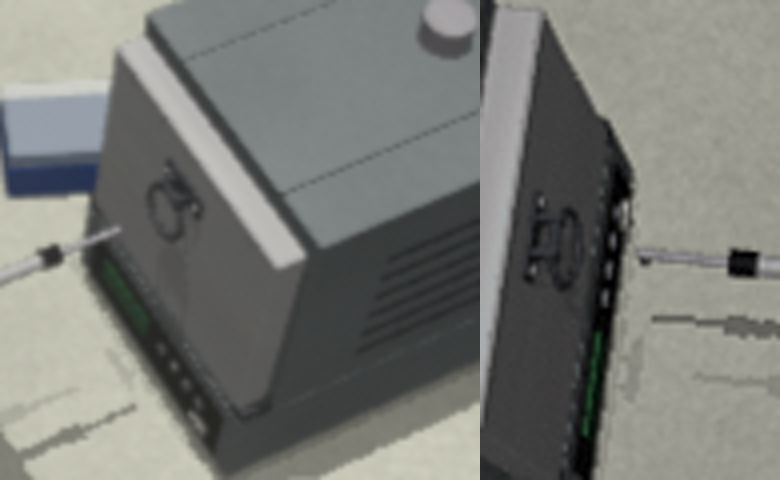

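```bash
cat >> h.py <<'E'
def tri(us,ut):
    A=[];b=[]
    for c,(u,v) in (("scene",us),("top",ut)):
        i=camera_info(c);R,t=i["R"],i["t"];a=(u-i["cx"])/i["fx"];e=(v-i["cy"])/i["fy"]
        A+= [R[0]-a*R[2],R[1]-e*R[2]]; b+=[a*t[2]-t[0],e*t[2]-t[1]]
    X,res,_,_=np.linalg.lstsq(np.array(A),np.array(b),rcond=None); return X,np.sqrt(res)
E
python3 - <<'E'
from h import *
S=lambda x,y:(300+x/4-.4,130+y/4-.4)
T=lambda x,y:(170+(x-480)/4-.4,130+y/4-.4)
print("rod end",tri(S(121,229),T(638,254)))
print("collar front end",tri(S(61,252),T(729,263)))
print("ring centre",tri(S(171,209),T(566,248)))
print("bracket L/R")
R=np.array([.5362,.2570,.258])
print("pred ring centre px", (proj("scene",R)[0]-[300,130]+.4)*4,(proj("top",R)[0]-[170,130]+.4)*4+[480,0])
for c in ["scene","top"]:
    z=np.load(f"/tmp/{c}_s3.npz");P=cloud(c,z["d"]);d=z["d"]
    m=(d>0)&(P[...,2]>.23)&(P[...,2]<.30)&(abs(P[...,0]-.54)<.03)&(P[...,1]>.05)&(P[...,1]<.235)
    Q=P[m];print(c,len(Q),Q.max(0))
    for y in np.arange(.1,.24,.02):
        q=Q[(Q[:,1]>=y)&(Q[:,1]<y+.02)]
        if len(q):print(round(y,2),len(q),q.mean(0),q[:,2].max())
    n=np.array([.0461,-.9989,0]);f=P@n
    m=(d>0)&(f>-.245+.004)&(f<-.245+.03)&(abs(P[...,0]-.536)<.04)&(P[...,2]>.22)&(P[...,2]<.3)
    Q=P[m];e=np.array([.9989,.0461,0]);s=Q@e
    print("ring",len(Q),"lat",np.sort(s)[[2,-3]],"mid",np.sort(s)[[2,-3]].mean(),"z",np.sort(Q[:,2])[[2,-3]])
    lo=Q[Q[:,2]<.255]; print("low part", (lo@e).min(),(lo@e).max(),(lo@e).mean(),(lo@n).mean()+.245)
E
```

```text
rod end (array([0.5386, 0.214 , 0.2613]), array([0.001]))
collar front end (array([0.5403, 0.1618, 0.2629]), array([0.0008]))
ring centre (array([0.5369, 0.2568, 0.2608]), array([0.0033]))
bracket L/R
pred ring centre px [167.5143 211.2598] [562.5851 248.6135]
scene 174 [0.5523 0.2114 0.2766]
0.1 25 [0.5444 0.1105 0.2659] 0.2720694707095872
0.12 26 [0.5436 0.1303 0.2662] 0.2724241249311652
0.14 32 [0.5436 0.15   0.267 ] 0.2765550450464234
0.16 12 [0.5409 0.1708 0.2629] 0.27061995992344434
0.18 13 [0.5406 0.1902 0.2644] 0.26824497045798734
0.2 12 [0.5398 0.2082 0.2578] 0.27036661908093435
ring 83 lat [0.5289 0.572 ] mid 0.5504887930396971 z [0.2366 0.2907]
low part 0.5244659092274904 0.587207111183245 0.5487240130510694 0.01744321552750558
top 322 [0.55   0.2138 0.273 ]
0.1 48 [0.541  0.1106 0.2661] 0.27102574960715253
0.12 47 [0.5404 0.1306 0.2658] 0.2694289640608895
0.14 60 [0.5392 0.1506 0.2668] 0.2729836921197178
0.16 24 [0.5399 0.1697 0.2633] 0.2718451950320948
0.18 24 [0.5389 0.1901 0.2636] 0.2670497643889946
0.2 20 [0.538  0.2083 0.2596] 0.26656817197923866
ring 133 lat [0.5242 0.57  ] mid 0.5470822897892009 z [0.2353 0.2877]
low part 0.5270563834123269 0.5699547942203883 0.5505728354198841 0.01742002632602649
```

{"api": "move_arm", "payload": {
  "moves": [
    [0,-2,0,0,0,0],
    [0,-4,0,0,0,0],
    [0,-6,0,0,0,0],
    [-5,-6,0,0,0,0],
    [-12,-6,0,0,0,0],
    [-19,-6,0,0,0,0],
    [-25,-6,0,0,0,0],
    [-29,-6,0,0,0,0],
    [-32,-6,0,0,0,0],
    [-34,-6,0,0,0,0],
    [-34,-6,0,0,0,0],
    [-34,-6,0,0,0,0]
  ]
}}

```text
time_s: 8.47
tool_pos: [0.5463, 0.0344, 0.2626]
tool_rot: [-90.0, -0.0, -87.6]
force: [-0.4, -0.3, -2.7]
grip_width: 0.0177
```

```bash
python3 look.py s4
```

```text
8.4667 [0.5463 0.0344 0.2626] [-89.9966  -0.0122 -87.6448] [-34.3398   5.0111  29.9576  96.4191  -2.5322  79.2439  -1.6491] [-0.4048 -0.2839 -2.7032] 0.017702972615070013
```

View pics/s4.png

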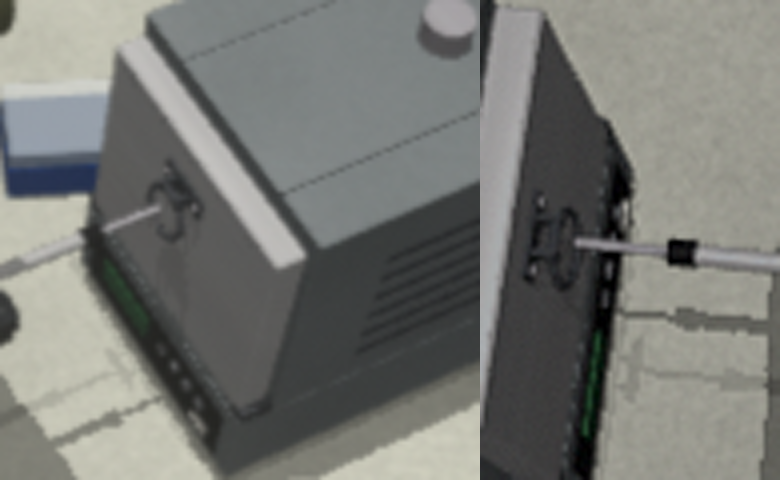

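Run:
```python
from h import *
S=lambda x,y:(300+x/4-.4,130+y/4-.4)
T=lambda x,y:(170+(x-480)/4-.4,130+y/4-.4)
X,r=tri(S(161,208),T(575,242)); n=np.array([.0461,-.9989,0])
print("rod end",X,r,"gap to face",X@n+.245,"s",X@[.9989,.0461,0])
a,b=[cv2.imread("pics/s4.png")[160:280,100:240],cv2.imread("pics/s4.png")[180:300,520:660]]
cv2.imwrite("pics/s4z.png",np.hstack([cv2.resize(i,None,fx=2.8,fy=2.8) for i in (a,b)]))
```

```text
rod end [0.5383 0.2483 0.2696] [0.0005] gap to face 0.02179764250718433 s 0.5491671806010193
```

View pics/s4z.png

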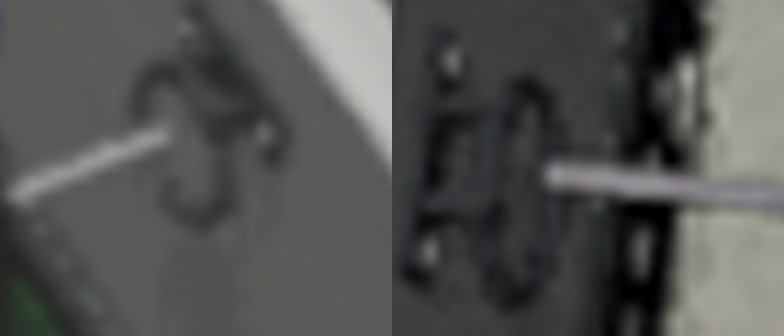

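{"api": "move_arm", "payload": {
  "moves": [
    [-3,1,0,0,0,0],
    [-6,1,0,0,0,0],
    [-9,1,0,0,0,0],
    [-12,1,0,0,0,0],
    [-14.5,1,0,0,0,0],
    [-16.5,1,0,0,0,0],
    [-18,1,0,0,0,0],
    [-18,1,0,0,0,0],
    [-18,1,0,0,0,0]
  ]
}}

```text
time_s: 9.32
tool_pos: [0.5455, 0.0526, 0.2616]
tool_rot: [-90.0, -0.0, -87.6]
force: [0.1, -0.2, -3.3]
grip_width: 0.0175
```

```bash
python3 look.py s5
python3 - <<'E'
import cv2,numpy as np
p=cv2.imread("pics/s5.png")
a,b=p[160:280,100:240],p[180:300,500:640]
cv2.imwrite("pics/s5z.png",np.hstack([cv2.resize(i,None,fx=2.8,fy=2.8) for i in (a,b)]))
E
```

```text
9.3167 [0.5455 0.0526 0.2616] [-89.9986  -0.0024 -87.6271] [-35.42     5.1204  29.1188  96.3912  -2.532   79.1419  -3.5484] [ 0.0934 -0.2469 -3.3055] 0.017542272368388182
```

View pics/s5z.png

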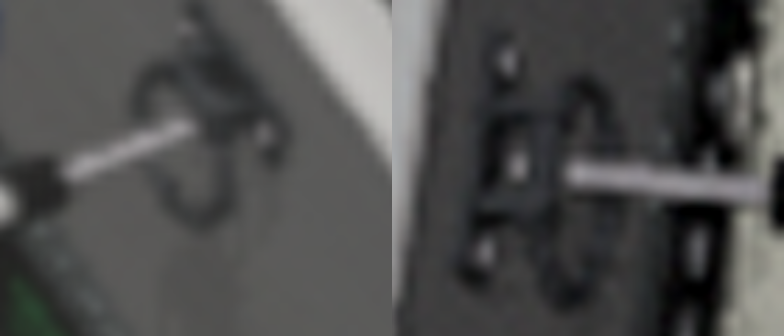

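{"api": "move_arm", "payload": {
  "moves": [
    [0,2,0,0,0,0],
    [0,4,0,0,0,0],
    [0,6,0,0,0,0],
    [0,8,0,0,0,0],
    [0,10,0,0,0,0],
    [0,12,0,0,0,0],
    [0,14,0,0,0,0],
    [0,16,0,0,0,0],
    [0,18,0,0,0,0],
    [0,18,0,0,0,0]
  ]
}}

```text
time_s: 10.25
tool_pos: [0.5453, 0.0525, 0.2431]
tool_rot: [-90.0, -0.0, -87.6]
force: [-0.0, 0.9, -3.1]
grip_width: 0.0172
```

```bash
sed -i '$a a,b=[cv2.resize(i,None,fx=2.8,fy=2.8) for i in (lambda q:(q[160:280,100:240],q[180:300,500:640]))(cv2.imread(f"pics/{n}.png"))]\ncv2.imwrite(f"pics/{n}z.png",np.hstack([a,b]))' look.py;  python3 look.py s6
```

```text
10.25 [0.5453 0.0525 0.2431] [-90.0393  -0.007  -87.6333] [-35.3064   5.6608  29.1103  97.9915  -2.8173  77.1137  -3.3177] [-0.034   0.9371 -3.1198] 0.01724937905300585
```

View pics/s6z.png

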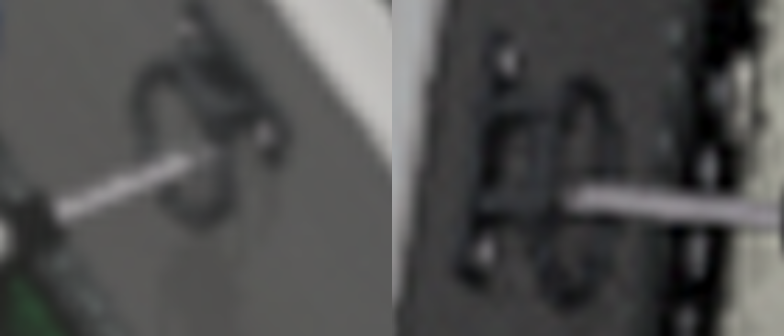

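```bash
cat > traj.py <<'E'
import numpy as np
def corner(th,ph):
    t,p=np.radians([th,ph]); pv=np.array([13*np.cos(t)+165*np.sin(t),115+165*np.cos(t)-13*np.sin(t)])
    return pv+44*np.array([np.cos(p),-np.sin(p)])
E
python3 - <<'E'
from traj import *
# phase 0: leg out, up relative to (6.6,250)
for ph in [90,80,70,60,50,40,30,25]:
    B=corner(0,ph); off=5.5+6.5*max(0,(ph-30)/60); print(ph,B[0]-5.5-6.6,B[1]+off-250)
print()
for th in range(0,94,4):
    ph=min(th+25,86); B=corner(th,ph); print(th,ph,(B[0]-5.5-6.6).round(1),(B[1]+5.5-250).round(1))
E
```

```text
90 0.9000000000000039 -2.0
80 8.540519817344938 -2.414874465870497
70 15.94888630632943 -1.5131419812466333
60 22.9 0.644882233484708
50 29.18265482620773 3.960711169431619
40 34.60595549723503 8.30067850712561
30 39.005117766515305 13.5
25 40.7775426296126 16.9047964834092

0 25 40.8 16.9
4 29 50.9 12.9
8 33 60.6 8.1
12 37 70.1 2.7
16 41 79.1 -3.3
20 45 87.7 -10.0
24 49 95.8 -17.3
28 53 103.3 -25.1
32 57 110.3 -33.4
36 61 116.7 -42.1
40 65 122.5 -51.3
44 69 127.6 -60.9
48 73 132.1 -70.8
52 77 135.8 -81.0
56 81 138.8 -91.5
60 85 141.1 -102.1
64 86 145.0 -112.7
68 86 148.8 -123.6
72 86 151.9 -134.8
76 86 154.2 -146.1
80 86 155.7 -157.5
84 86 156.4 -169.1
88 86 156.3 -180.6
92 86 155.4 -192.1
```

Take up the ring and look.

{"api": "move_arm", "payload": {
  "moves": [
    [4,1,0,0,0,0],
    [8,1,0,0,0,0],
    [12,0,0,0,0,0],
    [16,0,0,0,0,0],
    [20,-1,0,0,0,0],
    [23,-2,0,0,0,0],
    [26,-3,0,0,0,0],
    [29,-5,0,0,0,0],
    [32,-7,0,0,0,0],
    [35,-9,0,0,0,0],
    [37,-11,0,0,0,0],
    [37,-11,0,0,0,0]
  ]
}}

```text
time_s: 11.35
tool_pos: [0.5473, 0.0152, 0.2552]
tool_rot: [-89.9, 0.0, -87.7]
force: [0.5, 0.5, -2.7]
grip_width: 0.0173
```

```bash
python3 look.py s7
```

```text
11.35 [0.5473 0.0152 0.2552] [-89.9489   0.0178 -87.6633] [-33.0836   5.2132  30.8322  97.1081  -2.7433  78.374    0.5317] [ 0.4638  0.5056 -2.7094] 0.01730078922239873
```

View pics/s7z.png

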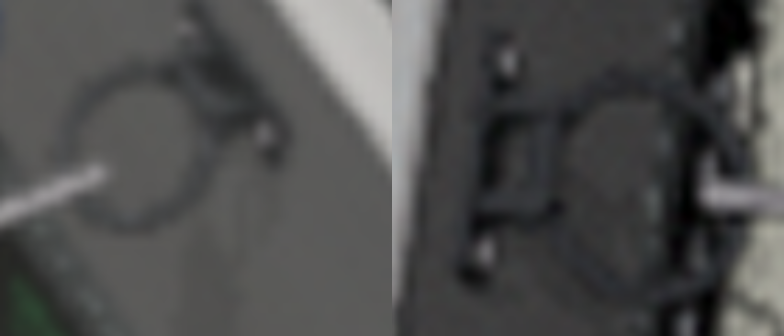

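{"api": "move_arm", "payload": {
  "moves": [
    [2,-3,0,0,0,0],
    [4,-6,0,0,0,0],
    [7,-5,0,0,0,0],
    [10,-4,0,0,0,0],
    [14,-2,0,0,0,0],
    [17,0,0,0,0,0],
    [20,1,0,0,0,0],
    [24,3,0,0,0,0],
    [27,5,0,0,0,0],
    [30,6,0,0,0,0],
    [33,8,0,0,0,0],
    [33,8,0,0,0,0]
  ]
}}

```text
time_s: 12.45
tool_pos: [0.5486, -0.0156, 0.2468]
tool_rot: [-90.0, 0.2, -87.6]
force: [-0.7, 4.8, -0.7]
grip_width: 0.0174
```

```bash
python3 look.py s8
```

```text
12.45 [ 0.5486 -0.0156  0.2468] [-89.951    0.1898 -87.5852] [-30.9694   5.7146  32.3054  97.6861  -3.3223  77.4627   4.3418] [-0.6605  4.818  -0.6731] 0.017409358313360105
```

View pics/s8.png

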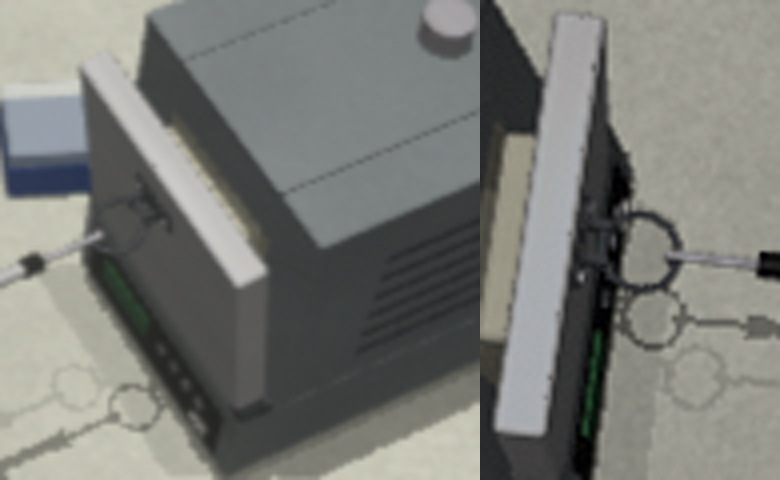

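{"api": "move_arm", "payload": {
  "moves": [
    [3,2,0,0,0,0],
    [6,4,0,0,0,0],
    [9,6,0,0,0,0],
    [12,8,0,0,0,0],
    [15,10.5,0,0,0,0],
    [17.5,12.5,0,0,0,0],
    [20,15,0,0,0,0],
    [23,17.5,0,0,0,0],
    [25.5,20,0,0,0,0],
    [28,22.5,0,0,0,0],
    [30.5,25,0,0,0,0],
    [33,28,0,0,0,0],
    [35.5,30.5,0,0,0,0],
    [38,33,0,0,0,0],
    [40,36,0,0,0,0],
    [42.5,39,0,0,0,0],
    [44.5,42,0,0,0,0],
    [46.5,45,0,0,0,0],
    [46.5,45,0,0,0,0]
  ]
}}

```text
time_s: 14.13
tool_pos: [0.5499, -0.065, 0.2008]
tool_rot: [-90.1, -0.1, -87.7]
force: [0.3, 2.6, -0.4]
grip_width: 0.0176
```

```bash
python3 look.py s9
```

```text
14.1333 [ 0.5499 -0.065   0.2008] [-90.0657  -0.0676 -87.694 ] [-27.3195   8.3558  34.465  100.7118  -4.8657  72.4971  10.6376] [ 0.2914  2.572  -0.3554] 0.01762858280332064
```

View pics/s9.png

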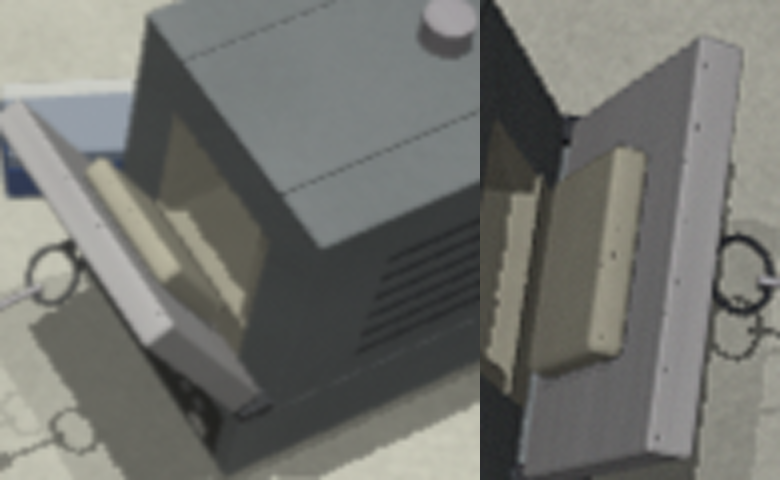

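{"api": "move_arm", "payload": {
  "moves": [
    [2,3,0,0,0,0],
    [4,6,0,0,0,0],
    [6,9,0,0,0,0],
    [7.5,12.5,0,0,0,0],
    [9,15.5,0,0,0,0],
    [11,19,0,0,0,0],
    [12.5,22,0,0,0,0],
    [14,25.5,0,0,0,0],
    [15.5,29,0,0,0,0],
    [17,32,0,0,0,0],
    [18,35.5,0,0,0,0],
    [19,39,0,0,0,0],
    [20,42.5,0,0,0,0],
    [21,46,0,0,0,0],
    [22,49.5,0,0,0,0],
    [23,53,0,0,0,0],
    [23.5,56.5,0,0,0,0],
    [24.5,60,0,0,0,0],
    [24.5,60,0,0,0,0]
  ]
}}

```text
time_s: 15.82
tool_pos: [0.5508, -0.0888, 0.1406]
tool_rot: [-90.1, -0.0, -87.7]
force: [0.5, 0.6, -1.9]
grip_width: 0.0172
```

```bash
sed -i 's/130:250,300:420/130:250,280:400/' look.py; python3 look.py s10
```

```text
15.8167 [ 0.5508 -0.0888  0.1406] [-90.0754  -0.0366 -87.6588] [-24.6177  12.2516  35.0464 104.2261  -7.6118  65.9491  15.2774] [ 0.5005  0.6358 -1.8992] 0.017217817108785425
```

View pics/s10.png

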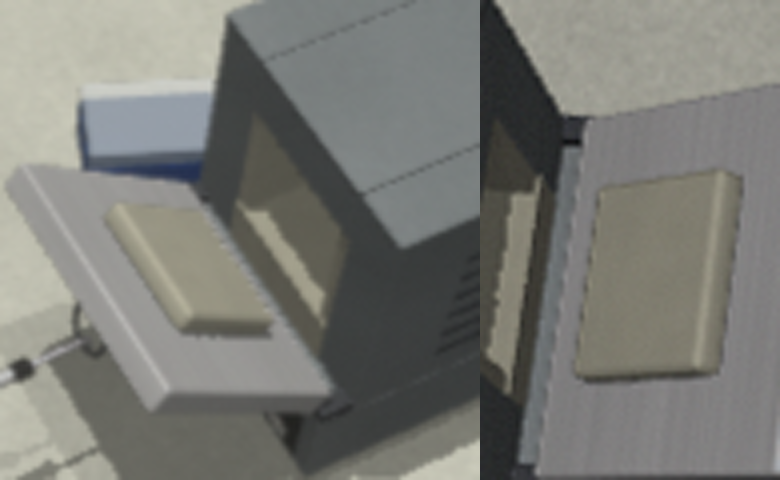

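{"api": "move_arm", "payload": {
  "moves": [
    [1.5,3.5,0,0,0,0],
    [3,7,0,0,0,0],
    [4,10.5,0,0,0,0],
    [5,14,0,0,0,0],
    [6.5,17.5,0,0,0,0],
    [7.5,21.5,0,0,0,0],
    [9,25,0,0,0,0],
    [10,29,0,0,0,0],
    [11,33,0,0,0,0],
    [12,36.5,0,0,0,0],
    [12.5,40,0,0,0,0],
    [13,44,0,0,0,0],
    [13.5,47.5,0,0,0,0],
    [14,51.5,0,0,0,0],
    [14.5,55.5,0,0,0,0],
    [15,59,0,0,0,0],
    [15,63,0,0,0,0],
    [15,67,0,0,0,0],
    [15,67,0,0,0,0]
  ]
}}

```text
time_s: 17.5
tool_pos: [0.5513, -0.1032, 0.0735]
tool_rot: [-90.1, -0.0, -87.6]
force: [0.0, -0.6, -2.5]
grip_width: 0.0177
```

```bash
cat > door.py <<'E'
import sys
from h import *
n=sys.argv[1]
A=np.array([.0461,-.9989,0]);e=np.array([.9989,.0461,0])
for c in ["scene","top"]:
    z=np.load(f"/tmp/{c}_{n}.npz");d=z["d"];P=cloud(c,d);f=P@A+.245;s=P@e-.5475
    m=(d>0)&(f>.03)&(f<.215)&(abs(s)<.11)&(P[...,2]>.1)
    m&=(abs(s)>.085)
    q=np.c_[f[m],P[...,2][m]]
    k=np.polyfit(q[:,0],q[:,1],1)
    for _ in range(6):
        r=abs(q[:,1]-np.polyval(k,q[:,0]))<.006; k=np.polyfit(q[r,0],q[r,1],1)
    print(c,r.sum(),"door deg",90-np.degrees(np.arctan(k[0])))
E
python3 look.py s11; python3 door.py s11
```

```text
17.5 [ 0.5513 -0.1032  0.0735] [-90.0953  -0.0019 -87.6227] [-21.9015  17.3676  34.4384 107.3445 -11.3548  58.7894  19.6345] [ 0.0174 -0.626  -2.4526] 0.017686776408337195
scene 634 door deg 78.1859521340384
top 1319 door deg 78.75878139222552
```

View pics/s11.png

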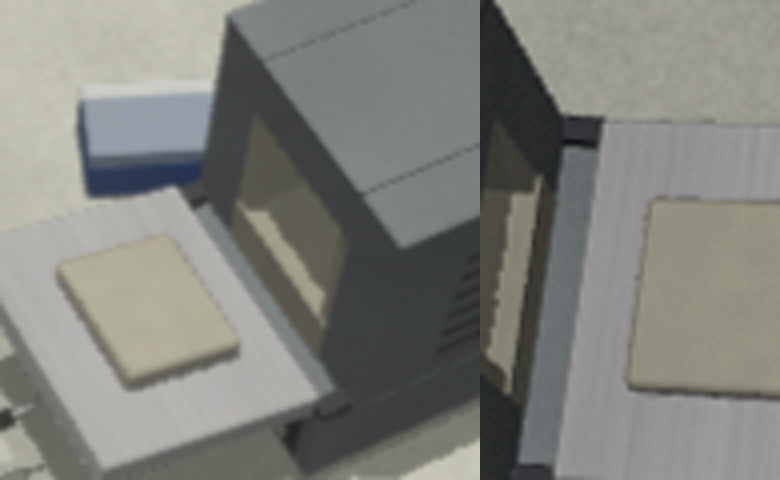

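Run:
```python
from h import *
z=np.load("/tmp/scene_s11.npz");p=z["p"]
q=cv2.resize(p[170:270,240:370,::-1],None,fx=6,fy=6,interpolation=cv2.INTER_CUBIC)
cv2.imwrite("pics/s11w.png",np.clip(q.astype(float)*1.4,0,255).astype(np.uint8))
z=np.load("/tmp/top_s11.npz");p=z["p"]
q=cv2.resize(p[130:250,190:320,::-1],None,fx=5,fy=5,interpolation=cv2.INTER_CUBIC)
cv2.imwrite("pics/t11w.png",q)
```

```text
(no output)
```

View pics/s11w.png

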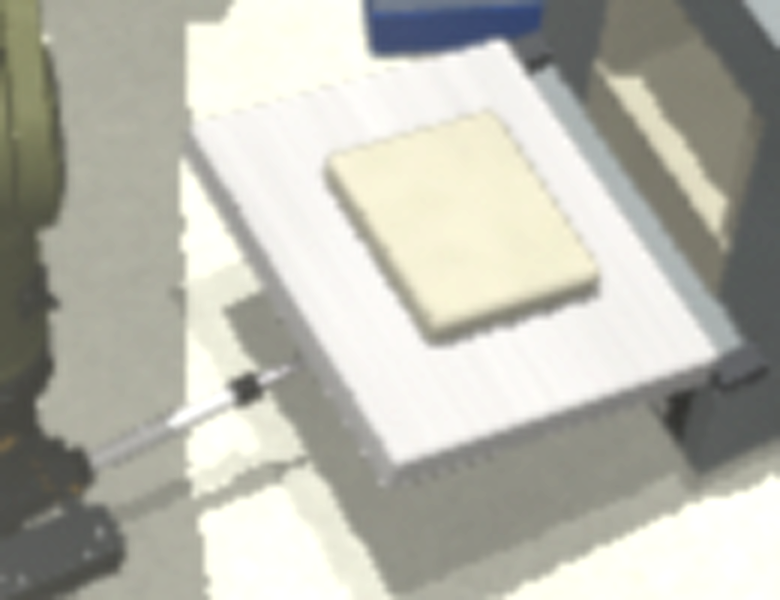

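View pics/t11w.png

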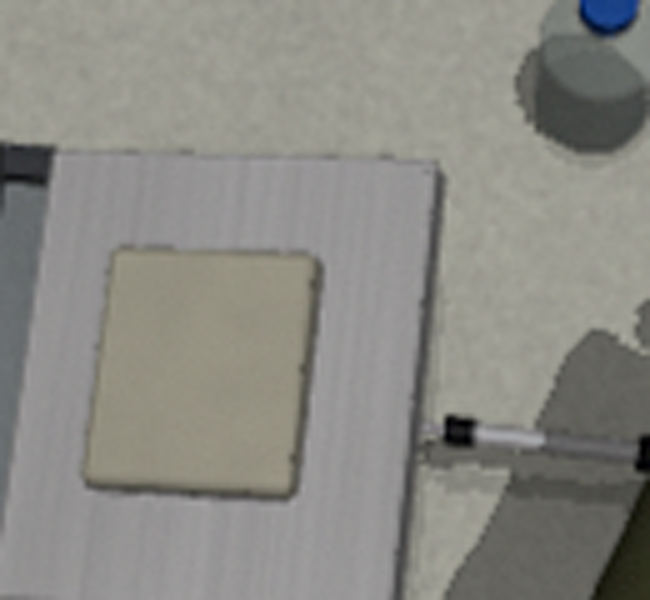

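{"api": "move_arm", "payload": {
  "moves": [
    [0,0,0,0,0,0],
    [0,0,0,0,0,0],
    [0,0,0,0,0,0],
    [0,0,0,0,0,0],
    [0,0,0,0,0,0],
    [0,0,0,0,0,0]
  ]
}}

```text
time_s: 18.1
tool_pos: [0.552, -0.1033, 0.0746]
tool_rot: [-90.0, 0.0, -87.6]
force: [1.1, 0.0, -1.8]
grip_width: 0.0175
```

```bash
python3 look.py s12; python3 door.py s12
python3 - <<'E'
from h import *
A=np.array([.0461,-.9989,0]);e=np.array([.9989,.0461,0])
for c in ["scene","top"]:
    z=np.load(f"/tmp/{c}_s12.npz");d=z["d"];P=cloud(c,d);f=P@A+.245;s=P@e-.5475
    for f0 in (.06,.1,.14,.18,.2):
        m=(d>0)&(abs(f-f0)<.01)&(abs(s)<.115)&(abs(s)>.085)&(P[...,2]>.1)
        print(c,f0,np.median(P[...,2][m]))
    m=(d>0)&(abs(s)<.1)&(P[...,2]>.1)&(f>.15);print("fmax",np.percentile(f[m],99))
E
```

```text
18.1 [ 0.552  -0.1033  0.0746] [-89.9882   0.0052 -87.6349] [-21.913   17.2935  34.462  107.28   -11.3486  58.8161  19.6193] [ 1.0829  0.0225 -1.8249] 0.01750291079600943
scene 663 door deg 85.8122456712409
top 1359 door deg 86.60851462271704
scene 0.06 0.14741930743955445
scene 0.1 0.15011339550910802
scene 0.14 0.15411855217385712
scene 0.18 0.1558908496128389
scene 0.2 0.1552966612898154
fmax 0.4220672626074192
top 0.06 0.1462543206904509
top 0.1 0.14854286100154132
top 0.14 0.15088744664620848
top 0.18 0.1534453706985428
top 0.2 0.1538536547108718
fmax 0.41534357376344244
```

{"api": "move_arm", "payload": {
  "moves": [
    [0,0,0,0,0,0],
    [0,0,0,0,0,0],
    [0,0,0,0,0,0],
    [0,0,0,0,0,0],
    [0,0,0,0,0,0],
    [0,0,0,0,0,0]
  ]
}}

```text
time_s: 18.7
tool_pos: [0.5519, -0.1034, 0.0745]
tool_rot: [-90.0, -0.0, -87.6]
force: [-0.5, -0.7, -4.2]
grip_width: 0.0176
```

```bash
python3 look.py s13; for i in s9 s10 s13; do python3 door.py $i; done
python3 - <<'E'
from h import *
z=np.load("/tmp/scene_s13.npz");p=z["p"]
q=cv2.resize(p[200:260,240:340,::-1],None,fx=8,fy=8,interpolation=cv2.INTER_CUBIC)
cv2.imwrite("pics/s13w.png",np.clip(q.astype(float)*1.3,0,255).astype(np.uint8))
z=np.load("/tmp/scene_s10.npz");p=z["p"]
q=cv2.resize(p[190:250,260:340,::-1],None,fx=8,fy=8,interpolation=cv2.INTER_CUBIC)
cv2.imwrite("pics/s10w.png",np.clip(q.astype(float)*1.3,0,255).astype(np.uint8))
for c in ["scene","top"]:
  print(models.spot_in("pull_ring",c),models.spot_in("rod",c))
E
```

```text
18.7 [ 0.5519 -0.1034  0.0745] [-90.0054  -0.0053 -87.6346] [-21.9126  17.3065  34.4623 107.2872 -11.3409  58.8116  19.6175] [-0.4917 -0.6709 -4.2347] 0.01763399156178095
scene 68 door deg 46.0574120805696
top 290 door deg 36.040464717611734
scene 364 door deg 53.35773813159874
top 957 door deg 53.14523461687
scene 661 door deg 88.89771762727948
top 1353 door deg 88.90760276820063
[] [{'point': [0.5553, -0.1039, 0.0907], 'score': 0.87}]
[] [{'point': [0.5503, -0.0179, 0.0955], 'score': 0.8}]
```

View pics/s13w.png

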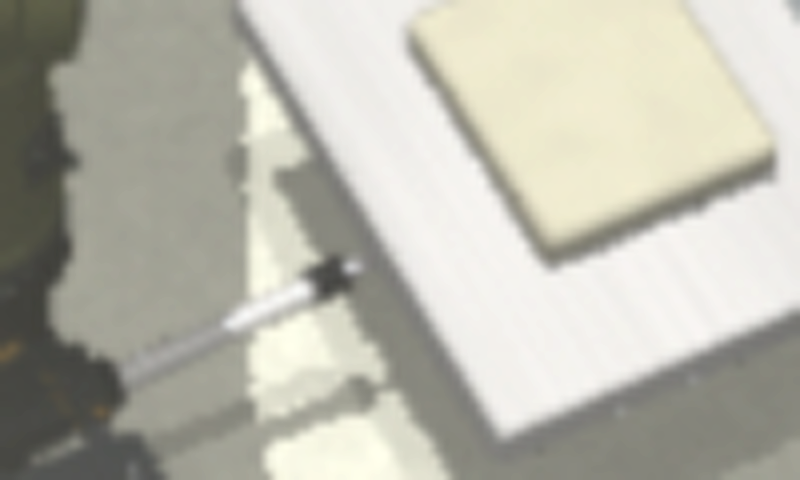

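View pics/s10w.png

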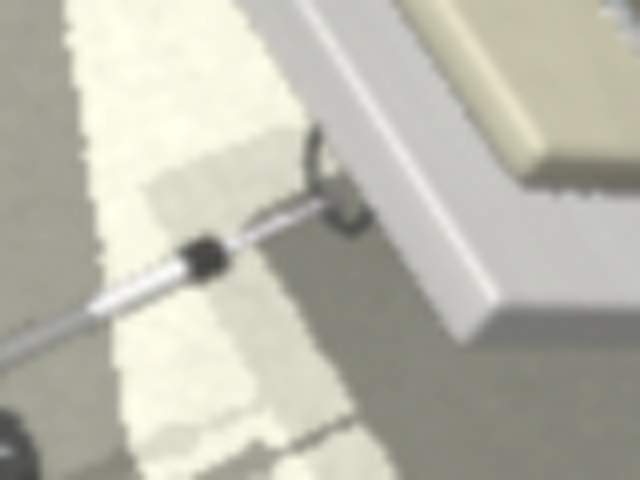

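```bash
cat > rodfit.py <<'E'
import sys
from h import *
n=sys.argv[1]; lo=float(sys.argv[2]); hi=float(sys.argv[3])
o=env.get_obs()["tool_pos"]
for c in ["scene","top"]:
    z=np.load(f"/tmp/{c}_{n}.npz");P=cloud(c,z["d"]);d=z["d"]
    m=(d>0)&(P[...,2]>lo)&(P[...,2]<hi)&(abs(P[...,0]-.547)<.02)&(P[...,1]>-.09)&(P[...,1]<.3)
    Q=P[m]
    print(c)
    for y in np.arange(-.09,.2,.015):
        q=Q[(Q[:,1]>=y)&(Q[:,1]<y+.015)]
        if len(q)>3:print(round(y,3),len(q),np.median(q,0),q[:,2].max())
E
python3 rodfit.py s13 .05 .145; echo; python3 rodfit.py s10 .11 .2;echo; python3 rodfit.py s8 .21 .3
```

```text
scene
-0.06 17 [ 0.5555 -0.0502  0.097 ] 0.10254531425555843
-0.045 16 [ 0.5509 -0.0376  0.0925] 0.09763234787272286
-0.03 17 [ 0.5501 -0.0217  0.0935] 0.103028804320216
-0.015 17 [ 0.5491 -0.0076  0.096 ] 0.1021031021408775
0.0 19 [0.5492 0.0075 0.0957] 0.10225628086024292
0.015 15 [0.5479 0.0247 0.0975] 0.10469313590891281
0.03 20 [0.5476 0.0388 0.1001] 0.10573140271177456
0.045 24 [0.5476 0.0522 0.103 ] 0.14031855157519726
0.06 38 [0.5467 0.0636 0.1388] 0.14472909707240655
0.075 14 [0.5434 0.0841 0.1438] 0.14496431600979917
0.09 16 [0.5472 0.0995 0.1426] 0.1446899266287647
0.105 10 [0.5483 0.1096 0.1443] 0.1449261754357402
top
-0.06 35 [ 0.5474 -0.0508  0.096 ] 0.10062908612581795
-0.045 26 [ 0.5473 -0.0384  0.0917] 0.09769698385187678
-0.03 27 [ 0.5469 -0.0214  0.0934] 0.09831097373573885
-0.015 24 [ 0.545  -0.0076  0.0942] 0.09946381072618299
0.0 26 [0.5462 0.0065 0.0954] 0.09908298206753342
0.015 28 [0.5449 0.0231 0.0966] 0.101547678279786
0.03 29 [0.5436 0.0391 0.0995] 0.10505235840099686
0.045 27 [0.5428 0.0517 0.0997] 0.1045450887928113
0.06 31 [0.5465 0.0635 0.1423] 0.14494
[... 2185 characters left out ...]
.1911 0.2634] 0.27119694000258415
0.195 13 [0.5578 0.2007 0.2663] 0.2754743804056191
top
0.03 28 [0.5429 0.0396 0.2664] 0.27115237974439077
0.045 36 [0.5442 0.0523 0.2615] 0.26667024633529884
0.06 36 [0.5426 0.0678 0.2624] 0.26684460932370874
0.075 32 [0.5425 0.0819 0.2633] 0.2667087208799701
0.09 36 [0.5418 0.0962 0.2635] 0.267102289550812
0.105 35 [0.5415 0.1128 0.2652] 0.26887176735999346
0.12 40 [0.54   0.1285 0.266 ] 0.27061105309011285
0.135 37 [0.5404 0.1411 0.2661] 0.27048167218242564
0.15 16 [0.5406 0.1588 0.264 ] 0.26905405941761545
0.165 18 [0.5398 0.1723 0.2644] 0.2690756448677071
0.18 39 [0.5391 0.1902 0.2625] 0.2693012342057158
0.195 24 [0.5562 0.2    0.2632] 0.2690472082787148
```

{"api": "move_arm", "payload": {
  "moves": [
    [0,2,0,0,0,0],
    [0,4,0,0,0,0],
    [0,6,0,0,0,0],
    [0,8,0,0,0,0],
    [0,9,0,0,0,0],
    [0,9,0,0,0,0],
    [0,9,0,0,0,0],
    [0,9,0,0,0,0],
    [0,9,0,0,0,0]
  ]
}}

```text
time_s: 19.75
tool_pos: [0.5521, -0.1033, 0.0657]
tool_rot: [-90.0, 0.0, -87.6]
force: [0.4, 0.5, -3.0]
grip_width: 0.0177
```

```bash
python3 look.py s14; python3 door.py s14;  python3 rodfit.py s14 .04 .145
```

```text
19.75 [ 0.5521 -0.1033  0.0657] [-89.9805   0.0073 -87.6362] [-21.6684  17.9901  34.257  107.6645 -11.8629  57.854   20.0032] [ 0.4187  0.4566 -3.0398] 0.017740665678686048
scene 684 door deg 90.08627297618149
top 1357 door deg 90.1513589203683
scene
-0.06 16 [ 0.5541 -0.0507  0.0873] 0.0952520661302731
-0.045 20 [ 0.551  -0.0386  0.0847] 0.09099769148877705
-0.03 16 [ 0.5505 -0.0228  0.0869] 0.09248626179479205
-0.015 16 [ 0.5491 -0.0084  0.0857] 0.0934700405505956
0.0 18 [0.5478 0.007  0.0885] 0.09656365474840077
0.015 16 [0.548  0.0231 0.0888] 0.09668586409265573
0.03 20 [0.5475 0.0383 0.091 ] 0.09688624656557099
0.045 23 [0.5467 0.0515 0.0927] 0.13953407705640233
0.06 55 [0.5466 0.0636 0.1393] 0.14466825154558524
0.075 35 [0.5485 0.0822 0.1419] 0.1446444524660898
0.09 32 [0.5458 0.097  0.1418] 0.14485320604212756
0.105 19 [0.5491 0.1089 0.1417] 0.1449476730421798
top
-0.06 28 [ 0.5478 -0.0499  0.0884] 0.09247999622444929
-0.045 23 [ 0.5474 -0.0372  0.0834] 0.08966139735705846
-0.03 25 [ 0.5466 -0.0235  0.0858] 0.09184789842286468
-0.015 28 [ 0.5453 -0.007   0.0865] 0.09038048657372497
0.0 23 [0.5459 0.0078 0.0876] 0.09208607431235842
0.015 26 [0.545  0.0213 0.0889] 0.09463702883458032
0.03 30 [0.5438 0.0388 0.092 ] 0.09679576108013038
0.045 29 [0.5435 0.0516 0.0931] 0.10048744096027824
0.06 87 [0.5462 0.0669 0.1413] 0.14474820420798165
0.075 82 [0.5462 0.082  0.142 ] 0.14499249122464136
0.09 81 [0.5468 0.0971 0.1422] 0.14483315503162422
0.105 38 [0.5481 0.1087 0.1416] 0.14444301887779318
```

{"api": "move_arm", "payload": {
  "moves": [
    [0,1.5,0,0,0,0],
    [2,1.5,0,0,0,0],
    [5,1.5,0,0,0,0],
    [9,1.5,0,0,0,0],
    [14,1.5,0,0,0,0],
    [19,1.5,0,0,0,0],
    [24,1.5,0,0,0,0],
    [24,1.5,0,0,0,0]
  ]
}}

```text
time_s: 20.52
tool_pos: [0.5529, -0.1293, 0.0642]
tool_rot: [-90.0, -0.1, -87.8]
force: [-0.5, -0.7, -1.4]
grip_width: 0.0173
```

```bash
python3 look.py s15; python3 door.py s15
python3 - <<'E'
from h import *
z=np.load("/tmp/scene_s15.npz");p=z["p"]
q=cv2.resize(p[200:260,240:340,::-1],None,fx=8,fy=8,interpolation=cv2.INTER_CUBIC)
cv2.imwrite("pics/s15w.png",np.clip(q.astype(float)*1.3,0,255).astype(np.uint8))
E
```

```text
20.5167 [ 0.5529 -0.1293  0.0642] [-89.9826  -0.0589 -87.752 ] [-19.318   18.9443  34.7633 106.8993 -12.554   57.9467  22.9477] [-0.5159 -0.6624 -1.364 ] 0.01725156285335376
scene 672 door deg 90.24700542783668
top 1367 door deg 90.21266198670654
```

View pics/s15w.png

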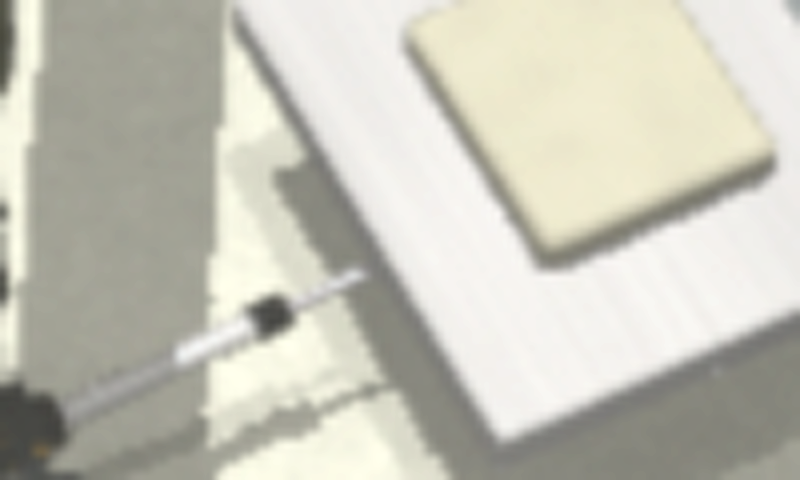

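{"api": "move_arm", "payload": {
  "moves": [
    [5,0,0,0,0,0],
    [11,0,0,0,0,0],
    [18,0,0,0,0,0],
    [26,0,0,0,0,0],
    [36,0,0,0,0,0],
    [46,0,0,0,0,0],
    [55,0,0,0,0,0],
    [60,0,0,0,0,0],
    [60,0,0,0,0,0]
  ]
}}

```text
time_s: 21.37
tool_pos: [0.5551, -0.1896, 0.0641]
tool_rot: [-90.0, -0.1, -87.8]
force: [0.3, -0.4, -2.4]
grip_width: 0.0176
```

```bash
python3 look.py s16; python3 door.py s16
python3 - <<'E'
from h import *
z=np.load("/tmp/scene_s16.npz");p=z["p"]
q=cv2.resize(p[200:260,220:320,::-1],None,fx=8,fy=8,interpolation=cv2.INTER_CUBIC)
cv2.imwrite("pics/s16w.png",np.clip(q.astype(float)*1.3,0,255).astype(np.uint8))
z=np.load("/tmp/top_s16.npz");p=z["p"]
cv2.imwrite("pics/t16w.png",cv2.resize(p[180:280,250:380,::-1],None,fx=6,fy=6,interpolation=cv2.INTER_CUBIC))
E
```

```text
21.3667 [ 0.5551 -0.1896  0.0641] [-89.9999  -0.0663 -87.7896] [-13.5815  21.4555  35.6357 104.2407 -14.3503  58.8292  29.8774] [ 0.2641 -0.4413 -2.3813] 0.017628446346260474
scene 696 door deg 90.26594885873752
top 1357 door deg 90.0689596400978
```

View pics/s16w.png

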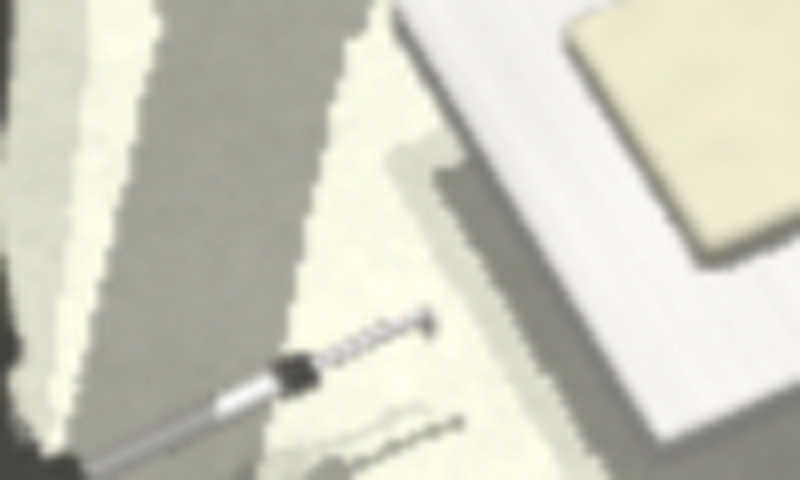

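View pics/t16w.png

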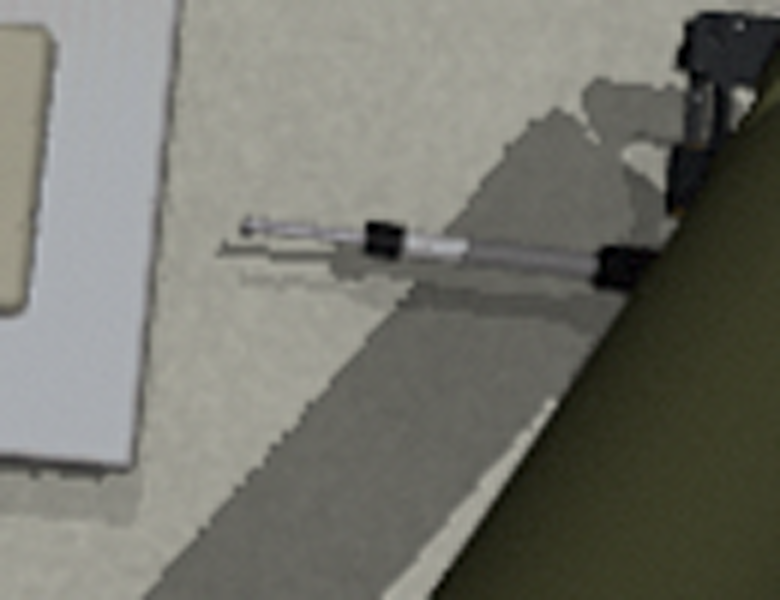

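Run:
```python
from h import *
S=lambda x,y:(220+x/8-.45,200+y/8-.45)
T=lambda x,y:(250+x/6-.45,180+y/6-.45)
a=tri(S(428,311),T(243,222));b=tri(S(317,362),T(365,236));c=tri(S(275,384),T(403,241))
print(a,b,c); v=a[0]-c[0]; print("pitch",np.degrees(np.arcsin(v[2]/np.linalg.norm(v))),"yaw",np.degrees(np.arctan2(v[1],v[0])))
o=env.get_obs()["tool_pos"]; w=a[0]-[o[0],o[1],o[2]+.008]; print("end from tcp",np.linalg.norm(w),"pitch",np.degrees(np.arcsin(w[2]/np.linalg.norm(w))),"yaw",np.degrees(np.arctan2(w[1],w[0])))
w=b[0]-[o[0],o[1],o[2]+.008]; print("tube end from tcp",np.linalg.norm(w),np.degrees(np.arcsin(w[2]/np.linalg.norm(w))))
```

```text
(array([0.5464, 0.0242, 0.091 ]), array([0.0031])) (array([ 0.5487, -0.0278,  0.0894]), array([0.0006])) (array([ 0.5494, -0.0455,  0.0854]), array([0.0019]))
pitch 4.559117212645934 yaw 92.45216343682694
end from tcp 0.21256605579276516 pitch 5.143344502549316 yaw 92.42749993188518
tube end from tcp 0.16062386798649286 6.23809748725473
```

{"api": "move_arm", "payload": {
  "moves": [
    [0,-20,0,0,0,0],
    [0,-60,0,0,0,0],
    [0,-100,0,0,0,0],
    [5,-140,-2,0,6,0],
    [15,-165,-6,0,13,0],
    [28,-180,-12,0,20,0],
    [42,-190,-18,0,27,0],
    [56,-190,-24,0,34,0],
    [70,-190,-30,0,41,0],
    [84,-190,-36,0,48,0],
    [98,-190,-42,0,55,0],
    [110,-190,-47,0,62,0],
    [120,-190,-51,0,69,0],
    [127,-190,-54,0,76,0],
    [131,-190,-56,0,83,0],
    [132,-190,-56,0,88,0],
    [132,-190,-56,0,90,0],
    [132,-190,-56,0,90,0],
    [132,-190,-56,0,90,0]
  ]
}}

```text
time_s: 23.05
tool_pos: [0.5052, -0.3205, 0.2539]
tool_rot: [-90.0, -0.0, -177.5]
force: [-0.1, 1.3, -2.6]
grip_width: 0.0175
```

{"api": "move_arm", "payload": {
  "moves": [
    [0,10,0,0,0,-1],
    [0,25,0,0,0,-2],
    [0,45,0,0,0,-3],
    [0,65,0,0,0,-4],
    [0,80,0,0,0,-5],
    [0,88,0,0,0,-5.1],
    [0,90,0,0,0,-5.1],
    [0,90,0,0,0,-5.1],
    [0,90,0,0,0,-5.1]
  ]
}}

```text
time_s: 23.8
tool_pos: [0.505, -0.3219, 0.1645]
tool_rot: [-90.0, -5.1, -177.7]
force: [0.7, -0.0, -2.5]
grip_width: 0.0176
```

```bash
python3 look.py s17
python3 - <<'E'
from h import *
z=np.load("/tmp/scene_s17.npz");p=z["p"]
a=cv2.resize(p[230:330,140:240,::-1],None,fx=4,fy=4,interpolation=cv2.INTER_CUBIC)
z=np.load("/tmp/top_s17.npz");p=z["p"]
b=cv2.resize(p[160:260,360:460,::-1],None,fx=4,fy=4,interpolation=cv2.INTER_CUBIC)
cv2.imwrite("pics/s17w.png",np.hstack([a,b]))
E
```

```text
23.8 [ 0.505  -0.3219  0.1645] [ -89.9722   -5.0592 -177.6522] [-12.6608  24.4116  52.8355  93.7233 -16.4548  75.5487 -44.66  ] [ 0.7174 -0.027  -2.4827] 0.0175650564714747
```

View pics/s17w.png

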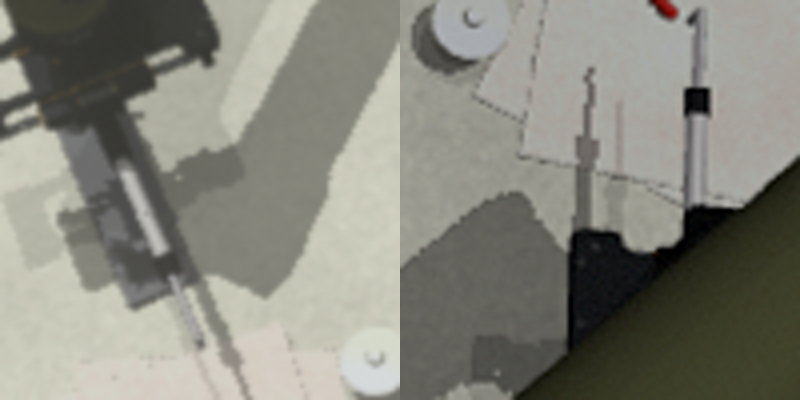

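Run:
```python
from h import *
for c in ["scene","top"]:
    z=np.load(f"/tmp/{c}_s17.npz");d=z["d"];P=cloud(c,d)
    m=(d>0)&(P[...,2]>.14)&(P[...,2]<.2)&(P[...,0]>.56)&(P[...,0]<.73)&(abs(P[...,1]+.32)<.02)
    Q=P[m]
    for x in np.arange(.56,.73,.015):
        q=Q[(Q[:,0]>=x)&(Q[:,0]<x+.015)]
        if len(q)>3: print(c,round(x,3),len(q),np.median(q,0),q[:,0].max())
S=lambda x,y:(140+x/4-.4,230+y/4-.4);T=lambda x,y:(360+(x-400)/4-.4,160+y/4-.4)
print(tri(S(202,346),T(697,11)))
```

```text
scene 0.56 32 [ 0.5654 -0.3206  0.1778] 0.5733189003464015
scene 0.575 20 [ 0.5818 -0.3195  0.1764] 0.5896585724158957
scene 0.59 19 [ 0.5988 -0.3197  0.1772] 0.6048779603939499
scene 0.605 17 [ 0.6123 -0.3185  0.1754] 0.6178112971042142
scene 0.62 22 [ 0.6281 -0.3186  0.1775] 0.6337406862319932
scene 0.635 18 [ 0.6414 -0.3173  0.1771] 0.6484383817616654
scene 0.65 28 [ 0.6579 -0.3183  0.1798] 0.664796146653155
scene 0.665 18 [ 0.6677 -0.3153  0.1752] 0.6781571763298128
scene 0.68 9 [ 0.6864 -0.3159  0.1744] 0.6920013145548327
scene 0.695 13 [ 0.7014 -0.3154  0.1757] 0.7089893081207781
scene 0.71 13 [ 0.717  -0.3146  0.1714] 0.7204321909468925
top 0.59 28 [ 0.5987 -0.3161  0.1758] 0.6045946244431393
top 0.605 32 [ 0.6128 -0.3156  0.1765] 0.6199076820668861
top 0.62 30 [ 0.6279 -0.3165  0.1771] 0.6346775986195364
top 0.635 31 [ 0.6434 -0.315   0.1775] 0.6499683081700826
top 0.65 43 [ 0.6572 -0.314   0.1783] 0.664709488570431
top 0.665 14 [ 0.6724 -0.3151  0.1745] 0.6798577738239138
top 0.68 12 [ 0.6885 -0.3144  0.1753] 0.6945591775179031
top 0.695 10 [ 0.7024 -0.314   0.1746] 0.708325620289226
top 0.71 17 [ 0.715  -0.3126  0.1727] 0.7193852754934987
(array([ 0.721 , -0.3137,  0.1653]), array([0.0002]))
```

{"api": "move_arm", "payload": {
  "moves": [
    [1,10,1.5,0,0.7,0],
    [-1,25,2.5,0,0.7,0],
    [-2,40,2.5,0,0.7,0],
    [-3,55,2.5,0,0.7,0],
    [-4,67,2.5,0,0.7,0],
    [-4.5,73,2.5,0,0.7,0],
    [-4.5,73,2.5,0,0.7,0]
  ]
}}

```text
time_s: 24.48
tool_pos: [0.5022, -0.3235, 0.0895]
tool_rot: [-90.0, -5.2, -178.4]
force: [-0.6, 1.0, -3.4]
grip_width: 0.0175
```

```bash
python3 look.py s18
python3 - <<'E'
from h import *
z=np.load("/tmp/scene_s18.npz");p=z["p"]
a=cv2.resize(p[230:310,140:220,::-1],None,fx=5,fy=5,interpolation=cv2.INTER_CUBIC)
z=np.load("/tmp/top_s18.npz");p=z["p"]
b=cv2.resize(p[170:250,370:450,::-1],None,fx=5,fy=5,interpolation=cv2.INTER_CUBIC)
cv2.imwrite("pics/s18w.png",np.hstack([a,b]))
for c in ["scene","top"]:
    z=np.load(f"/tmp/{c}_s18.npz");d=z["d"];P=cloud(c,d)
    m=(d>0)&(P[...,2]>.075)&(P[...,2]<.14)&(P[...,0]>.56)&(P[...,0]<.73)&(abs(P[...,1]+.32)<.02)
    Q=P[m]
    for x in np.arange(.6,.73,.02):
        q=Q[(Q[:,0]>=x)&(Q[:,0]<x+.02)]
        if len(q)>3: print(c,round(x,3),len(q),np.median(q,0),q[:,0].max())
E
```

```text
24.4833 [ 0.5022 -0.3235  0.0895] [ -90.0011   -5.2182 -178.3506] [-10.5291  28.7905  50.5298  97.9488 -20.0267  68.3892 -42.9503] [-0.5642  1.0032 -3.4209] 0.01750856961761814
scene 0.6 24 [ 0.6105 -0.3215  0.1044] 0.6198939282632931
scene 0.62 25 [ 0.631  -0.3212  0.1007] 0.6388960998535249
scene 0.64 28 [ 0.6515 -0.3208  0.1047] 0.6596756273615767
scene 0.66 25 [ 0.6639 -0.3197  0.0996] 0.6792025707413112
scene 0.68 13 [ 0.6908 -0.3194  0.099 ] 0.6999143392475902
scene 0.7 17 [ 0.7132 -0.3188  0.0992] 0.7172466263102841
top 0.6 35 [ 0.6095 -0.3189  0.1021] 0.6196693740223983
top 0.62 33 [ 0.6311 -0.3196  0.1036] 0.639311767824657
top 0.64 47 [ 0.6505 -0.3183  0.1032] 0.6598510656964061
top 0.66 21 [ 0.6637 -0.3183  0.1024] 0.6777799306579445
top 0.68 13 [ 0.6906 -0.3182  0.1004] 0.6980442579569458
top 0.7 22 [ 0.7093 -0.3185  0.0981] 0.7154955115208852
```

View pics/s18w.png

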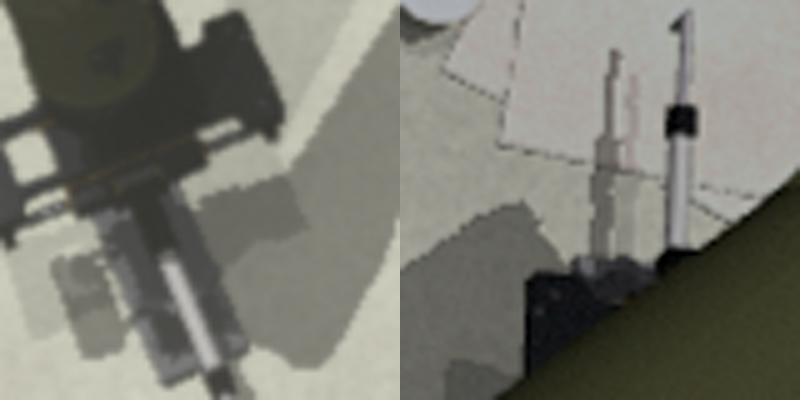

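{"api": "move_arm", "payload": {
  "moves": [
    [-0.4,4,1,0,-0.4,0],
    [-0.8,9,1,0,-0.4,0],
    [-1.2,13,1,0,-0.4,0],
    [-1.6,17,1,0,-0.4,0],
    [-1.9,21,1,0,-0.4,0],
    [-2.2,24,1,0,-0.4,0],
    [-2.4,26,1,0,-0.4,0],
    [-2.4,26,1,0,-0.4,0]
  ]
}}

```text
time_s: 25.25
tool_pos: [0.5029, -0.3248, 0.0642]
tool_rot: [-90.0, -5.1, -177.9]
force: [-0.4, 0.0, -1.9]
grip_width: 0.0176
```

```bash
python3 look.py s19
python3 - <<'E'
from h import *
z=np.load("/tmp/scene_s19.npz");p=z["p"]
a=cv2.resize(p[230:310,140:220,::-1],None,fx=5,fy=5,interpolation=cv2.INTER_CUBIC)
z=np.load("/tmp/top_s19.npz");p=z["p"]
b=cv2.resize(p[170:250,370:450,::-1],None,fx=5,fy=5,interpolation=cv2.INTER_CUBIC)
cv2.imwrite("pics/s19w.png",np.hstack([a,b]))
for c in ["scene","top"]:
    z=np.load(f"/tmp/{c}_s19.npz");d=z["d"];P=cloud(c,d)
    m=(d>0)&(P[...,2]>.055)&(P[...,2]<.14)&(P[...,0]>.56)&(P[...,0]<.73)&(abs(P[...,1]+.32)<.02)
    Q=P[m]
    for x in np.arange(.6,.73,.02):
        q=Q[(Q[:,0]>=x)&(Q[:,0]<x+.02)]
        if len(q)>3: print(c,round(x,3),len(q),np.median(q,0),q[:,0].max())
E
```

```text
25.25 [ 0.5029 -0.3248  0.0642] [ -89.9979   -5.1444 -177.9354] [ -9.4969  30.5191  49.3847  98.9217 -21.4063  65.9585 -41.676 ] [-0.4452  0.0053 -1.9139] 0.01755347618406322
scene 0.6 21 [ 0.6101 -0.3229  0.0758] 0.619944966335603
scene 0.62 25 [ 0.6305 -0.3213  0.0777] 0.6393085184855061
scene 0.64 28 [ 0.6505 -0.3203  0.0781] 0.6593680884377695
scene 0.66 23 [ 0.6641 -0.3204  0.0763] 0.6786042084858679
scene 0.68 13 [ 0.6885 -0.3194  0.0727] 0.6997066432239936
scene 0.7 16 [ 0.7118 -0.319   0.0729] 0.7188517795971664
top 0.6 32 [ 0.6093 -0.3199  0.0763] 0.618100623633938
top 0.62 31 [ 0.6292 -0.3195  0.0765] 0.6398354897411519
top 0.64 46 [ 0.6505 -0.3183  0.077 ] 0.6595808793804856
top 0.66 22 [ 0.6664 -0.3185  0.0759] 0.6790211056686027
top 0.68 14 [ 0.6919 -0.3186  0.0744] 0.6996001842886295
top 0.7 15 [ 0.7113 -0.3165  0.073 ] 0.716646761569254
```

View pics/s19w.png

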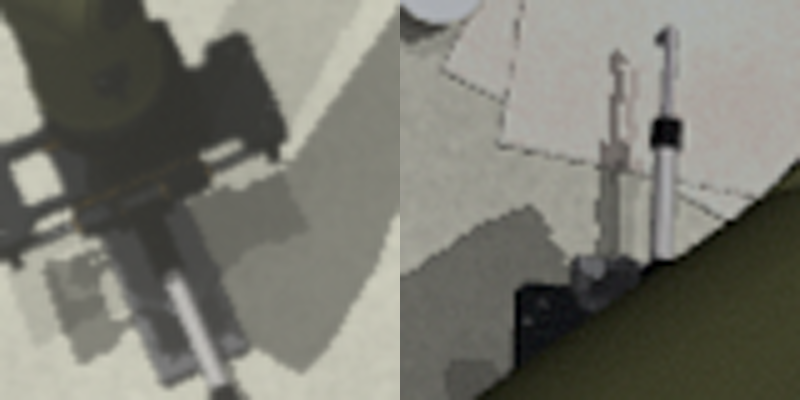

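{"api": "move_arm", "payload": {
  "moves": [
    [-0.1,1,0,0,0,0],
    [-0.2,2,0,0,0,0],
    [-0.2,2,0,0,0,0]
  ]
}}

```text
time_s: 25.6
tool_pos: [0.5034, -0.3251, 0.0629]
tool_rot: [-90.0, -5.1, -177.9]
force: [-0.8, 0.8, -2.4]
grip_width: 0.0181
```

{"api": "move_arm", "payload": {
  "moves": [
    [0,0,0,0,0,0],
    [0,0,0,0,0,0],
    [0,0,0,0,0,0],
    [0,0,0,0,0,0],
    [0,0,0,0,0,0],
    [0,0,0,0,0,0]
  ],
  "claw": 50
}}

```text
time_s: 26.1
tool_pos: [0.5033, -0.325, 0.0629]
tool_rot: [-90.0, -5.1, -177.9]
force: [-0.3, 0.2, -0.0]
grip_width: 0.047
```

{"api": "move_arm", "payload": {
  "moves": [
    [0.9,-10,0,0,0,0],
    [2.7,-30,0,0,0,0],
    [5.3,-60,0,0,0,0],
    [8.5,-95,0,0,0,0],
    [12,-135,0,0,0,0],
    [15,-170,0,0,0,0],
    [17.5,-199,0,0,0,0],
    [17.5,-230,140,0,0,0],
    [17.5,-230,140,0,0,0],
    [17.5,-230,140,0,0,0],
    [17.5,-230,140,0,0,0]
  ]
}}

```text
time_s: 27.02
tool_pos: [0.5092, -0.4699, 0.2953]
tool_rot: [-89.7, -5.1, -178.2]
force: [-1.1, -0.5, 0.5]
grip_width: 0.0499
```

```bash
python3 look.py s20; python3 door.py s20
python3 - <<'E'
from h import *
for c in ["scene","top"]:
    cv2.imwrite(f"pics/{c}20.png",np.load(f"/tmp/{c}_s20.npz")["p"][:,:,::-1])
z=np.load("/tmp/scene_s20.npz");p=z["p"]
a=cv2.resize(p[220:345,125:225,::-1],None,fx=4,fy=4,interpolation=cv2.INTER_CUBIC)
z=np.load("/tmp/top_s20.npz");p=z["p"]
b=cv2.resize(p[170:295,370:470,::-1],None,fx=4,fy=4,interpolation=cv2.INTER_CUBIC)
cv2.imwrite("pics/s20w.png",np.hstack([a,b]))
for c in ["scene","top"]:
    z=np.load(f"/tmp/{c}_s20.npz");d=z["d"];P=cloud(c,d)
    m=(d>0)&(P[...,2]>.055)&(P[...,2]<.14)&(P[...,0]>.36)&(P[...,0]<.73)&(abs(P[...,1]+.325)<.02)
    Q=P[m]; print(c,"xmin/max",Q[:,0].min(),Q[:,0].max())
    for x in np.arange(.38,.73,.04):
        q=Q[(Q[:,0]>=x)&(Q[:,0]<x+.02)]
        if len(q)>3: print(c,round(x,3),len(q),np.median(q,0))
E
```

```text
27.0167 [ 0.5092 -0.4699  0.2953] [ -89.6978   -5.1386 -178.1894] [  6.3763  32.9437  53.268   68.219  -21.3925  93.1336 -33.5615] [-1.0992 -0.4573  0.518 ] 0.049911332188799146
scene 680 door deg 89.73014040731714
top 1368 door deg 90.01726575811844
scene xmin/max 0.3903563344401148 0.7184411928086908
scene 0.38 10 [ 0.397  -0.3295  0.0776]
scene 0.42 65 [ 0.4315 -0.3249  0.0736]
scene 0.46 33 [ 0.4683 -0.328   0.0819]
scene 0.5 33 [ 0.5088 -0.3256  0.0818]
scene 0.54 39 [ 0.5519 -0.3249  0.0811]
scene 0.58 57 [ 0.5844 -0.326   0.0724]
scene 0.62 21 [ 0.6311 -0.322   0.0755]
scene 0.66 24 [ 0.6645 -0.3205  0.073 ]
scene 0.7 15 [ 0.7115 -0.319   0.0698]
top xmin/max 0.4311743326017478 0.716049215227356
top 0.42 6 [ 0.4352 -0.3193  0.0726]
top 0.46 70 [ 0.4698 -0.3242  0.0806]
top 0.5 67 [ 0.5098 -0.3217  0.0811]
top 0.54 64 [ 0.55   -0.3198  0.0801]
top 0.58 52 [ 0.586  -0.3232  0.0741]
top 0.62 31 [ 0.6297 -0.3201  0.0743]
top 0.66 24 [ 0.6682 -0.3184  0.0718]
top 0.7 14 [ 0.7085 -0.3176  0.0715]
```

View pics/s20w.png

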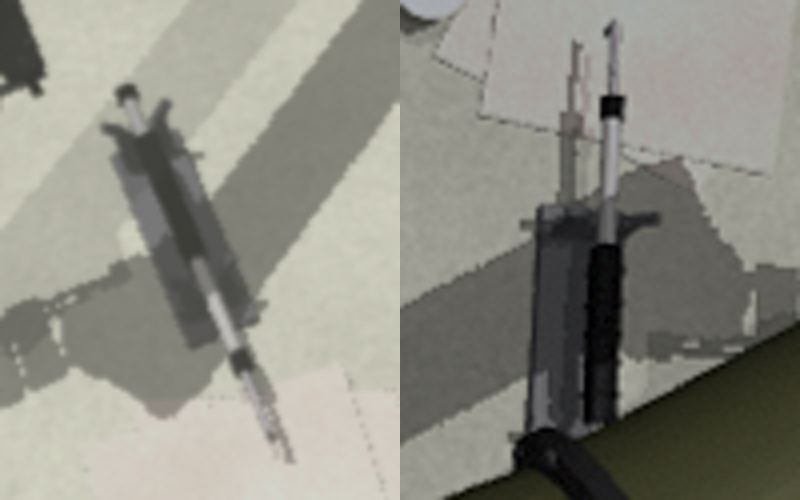

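View pics/scene20.png

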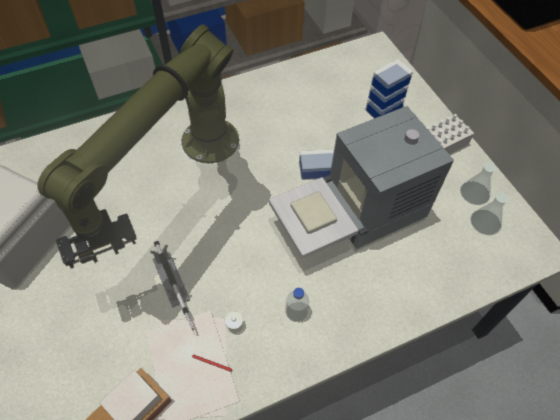

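```bash
python3 -c "
from cell import job;print(job.sign_off())"
```

```text
the job is handed in; nothing more can be done
None
```

The furnace door is fully open and the rod is back in its rest. I handed the job in at about 27 s; no verdict is reported.

**What I did**
- I took the rod by its handle, put its hook through the pull ring and drew the door down along its arc. The largest force in the end-of-move readings was about 5 N.
- Past about 80° the door sank the last part by itself. I then freed the hook from the ring and laid the rod back.

**What went differently**
- The rod tipped about 5° nose-up in the grip during the pull, so the hook trailed my planned path by about 6° of door angle.
- For a moment near 89° the ring was probably resting lightly on the rod and holding the door up. I lowered the rod 9 mm and the door settled level.
- I cancelled the tilt with the wrist before laying the rod down.

**Last checks**
- **Door:** measured at 89.7° with the scene camera and 90.0° with the top camera.
- **Rod:** level in the notches with the hook hanging down, within about 2 mm of where it started. The top camera saw only part of its rear end, because the arm hid it.
- **Bystanders:** the bottle, crucible and tip box look unmoved in the picture; I did not measure them again.
- **Arm:** clear of everything, with only noise-level force readings.

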